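Clamp sample jars on the bench shaker and start it

ROBOT

A 7-joint arm with a two-finger parallel gripper is mounted at the origin on a cart in front of the work surface, level with it; the furniture and walls round the work are solid. World frame = base frame: x ahead of the robot, y to its left, z up, the work surface at z = 0. Lengths are in mm, angles in rad, forces in N, time in s.
With the tool pointing down it reaches from about 400 to 850 mm from the base axis. Payload 10.4 kg.
Tool frame: the origin (TCP) lies on the centre line of the jaws, within the pads' length; the fingertips stand arm.finger_overhang ahead of it and the grasp point (between the pads) lies 5 mm behind it (arm.finger_overhang is the distance from the TCP to the fingertips, in mm); z points along the fingers, y is the line along which they close (so a half turn about z gives the same grasp; the last joint's range is limited). The gripper opens to 85 mm and grips with 20 to 120 N. Pads are 22 mm wide; open, the fingers measure 114 mm over their backs; the gripper's body (76 mm by 85 mm) begins 54 mm behind the grasp point. The pads swing forward as they close: fully open they stand 13 mm farther back than shut.
Start: joints at [-1.349, 0.332, -0.065, 1.46, 0.022, 1.35, -0.088], TCP at [151.462, 606.39, 245.338] pointing down, gripper open.
Joint ranges: [-2.6, 2.6], [-0.5, 2.12], [-1.47, 1.34], [0.16, 2.42], [-1.27, 4.41], [0.06, 2.06], [-2.6, 2.6]. Speed limits (rad/s): [2.22, 2.22, 2.79, 2.79, 3.14, 3.14, 3.14].

INTERFACE

Orientations are given as a unit quaternion [w, x, y, z].
In Python, from workcell import arm gives the robot as it stands. The module is installed in compiled form; this text tells all that it offers.
- The arm moves only by the shell command python3 -m pendant 'ROWS' [OPENING] [FORCE]. ROWS is JSON, a list of rows, each an object of numbers: "tx", "ty", "tz": the shift along the tool's x, y, z in units of 30 mm (1.0 is 30 mm); "roll": the turn about the tool's z in units of 6 degrees (1.0 is 6 degrees). A call has 1 to 8 rows; each row shifts and turns the commanded pose from where the row before left it, along the tool's axes as they then stand; what a row does not reach is not made up. A row lasts 1/12 s, in which the tool goes at most 41.7 mm and 7.16 degrees, less where a joint would pass 70% of its speed; a pose out of reach is approached as far as the arm can. A call is refused whole if a number of a shift passes 1 or a number of a turn 1, either way. A call with a gripper value outside its range is refused whole. OPENING is the finger opening in mm, from 0 to 85.4, set as the call begins (- or left out, the last holds). The fingers move at their own pace and stop on an object; FORCE is the grip in N (left out, the last holds). Time passes only in rows, so rows that do not move let the fingers close. It gives the time, the measured TCP pose, the force, the opening and the grip force at its end, in the units of the state.
- arm.sense(): the state, without advancing time (a new reading comes with each control period).
- arm.read_camera(name): name is "scene" or "top" or "wrist"; returns a dict with "pixels" (420x560x3 uint8, red, green, blue), "mtx" (3x3 intrinsics, pixels), "rvec" (rotation vector, rad) and "tvec" (3), from world to camera coordinates, as OpenCV has them. Camera axes: x right, y down, z forward; pixel columns grow to the right and rows downward; lengths in mm; the calibration is good to about 2 mm. A picture is of the moment at which its call begins. There is no depth.
- arm.job_done(): hands the job in; it is judged then, once.
The state is a dict: "time_s": time; "joints": joint angles; "joint_velocities": joint speeds; "tau": joint torques, N m; "tool_pos": TCP position; "eef_rot": TCP orientation; "ft_force": force on the tool from outside, world axes, zero at the start; "moment": the same for the moment, N m; "finger_gap": opening from 0.0 (shut) to 1.0 (fully open); "gripper_force": force on a finger pad.
Only numpy, scipy, OpenCV 4.12 (cv2) and the standard library are available. Lean on these libraries where they do the work, as an engineer would, in place of code of your own. Each camera call takes 0.05 s, during which the arm holds its last target. There are 200 camera calls.

TASK

Load the bench shaker for a mixing run: draw its clamp bar forward as far as you need to get the jars in, stand every sample jar upright on the deck, each in a bay of its own, and slide the clamp bar fully back so that each jar keeps its bay's brass sensing pin pressed in. Then secure the bar with both orange T-head lock keys, dropping one through each slot until its flange lies flat and giving it a full quarter turn so that it cannot lift out, and last of all press the green start button fully down. Leave the other things on the bench where they are.

Things in the scene. Friction and masses are not known exactly. Their poses are not given: they have to be found in the camera images.
- shaker: bench shaker, fixed: aluminium deck 230 (x) x 300 mm (y), its top 70 mm above the origin; grey console 68 mm wide along its -y side, same height. Origin on the worktop under the deck's middle; x points back to the fence, y left. Blue fence on the deck's back edge, 26 mm high, with white V teeth of the same height between four open bays 66 mm apart; a brass sensing pin in each bay.
- bay_1 (a point): bay 1 (1 = rightmost, -y; 4 = leftmost): point on the deck's surface under the axis of a jar clamped there, 26.5 mm in front of the fence's flat face; shaker's axes. The closing bar pushes a jar standing up to 40 mm farther forward (-x) back into the bay; sideways set it within about 5 mm.
- bay_2 (a point): bay 2 (1 = rightmost, -y; 4 = leftmost): point on the deck's surface under the axis of a jar clamped there, 26.5 mm in front of the fence's flat face; shaker's axes. The closing bar pushes a jar standing up to 40 mm farther forward (-x) back into the bay; sideways set it within about 5 mm.
- bay_3 (a point): bay 3 (1 = rightmost, -y; 4 = leftmost): point on the deck's surface under the axis of a jar clamped there, 26.5 mm in front of the fence's flat face; shaker's axes. The closing bar pushes a jar standing up to 40 mm farther forward (-x) back into the bay; sideways set it within about 5 mm.
- bay_4 (a point): bay 4 (1 = rightmost, -y; 4 = leftmost): point on the deck's surface under the axis of a jar clamped there, 26.5 mm in front of the fence's flat face; shaker's axes. The closing bar pushes a jar standing up to 40 mm farther forward (-x) back into the bay; sideways set it within about 5 mm.
- pin_1 (a joint): brass sensing pin of bay 1, 10 mm thick, 11 mm above the deck, standing 9 mm out of the fence towards the robot; 0 = out, 0.009 m = flush; weak spring, under 1 N. Senses a jar from 0.004.
- pin_2 (a joint): brass sensing pin of bay 2, 10 mm thick, 11 mm above the deck, standing 9 mm out of the fence towards the robot; 0 = out, 0.009 m = flush; weak spring, under 1 N. Senses a jar from 0.004.
- pin_3 (a joint): brass sensing pin of bay 3, 10 mm thick, 11 mm above the deck, standing 9 mm out of the fence towards the robot; 0 = out, 0.009 m = flush; weak spring, under 1 N. Senses a jar from 0.004.
- pin_4 (a joint): brass sensing pin of bay 4, 10 mm thick, 11 mm above the deck, standing 9 mm out of the fence towards the robot; 0 = out, 0.009 m = flush; weak spring, under 1 N. Senses a jar from 0.004.
- clamp_bar (a joint): clamp bar across the deck in front of the bays, 282 mm wide, 28 mm high, sliding along the shaker's x: 0 = open, towards the robot (113 mm from the fence); 0.060 m = fully back at its stop, 53 mm from the fence. Drags with 5 N, stays where left. In front it has two flat feet, upper face 6.5 mm above the deck, each with a slot 16 x 38 mm, long along the shaker's y.
- bar_grip (a point): point in the clamp bar's black upright handle, at the bar's middle: 12 mm thick (shaker's x), 50 mm wide (shaker's y), its top 16 mm above this point and 56 mm above the deck. Moves with the bar, whose upright part stands 38 mm behind it.
- slot_1 (a point): left (+y) lock slot in the deck, its centre on the deck's surface: 16 mm along the shaker's x, 38 mm along its y, through the 5 mm deck plate, hollow 40 mm below. With the bar fully back the slot in the bar's foot lies exactly over it; the foot's upper face is 6.5 mm above this point.
- slot_2 (a point): right (-y) lock slot in the deck, its centre on the deck's surface: 16 mm along the shaker's x, 38 mm along its y, through the 5 mm deck plate, hollow 40 mm below. With the bar fully back the slot in the bar's foot lies exactly over it; the foot's upper face is 6.5 mm above this point.
- lock_1_grip (a point): T-head lock key, parked upright in a console well at any angle; either fits either slot. Point: centre of its orange wing, 42 mm along x, 12 along y, 34 high, z up. Flange 46 mm in diameter, underside 22 mm below the point. T head 32 mm along x (as the wing), 10 wide, from 37.5 to 45.5 mm below it. Enters with the wing along the slot, flange down on the foot; locked with the wing across it, turned either way.
- lock_2_grip (a point): T-head lock key, parked upright in a console well at any angle; either fits either slot. Point: centre of its orange wing, 42 mm along x, 12 along y, 34 high, z up. Flange 46 mm in diameter, underside 22 mm below the point. T head 32 mm along x (as the wing), 10 wide, from 37.5 to 45.5 mm below it. Enters with the wing along the slot, flange down on the foot; locked with the wing across it, turned either way.
- start_button (a joint): green start button on the console, 28 mm in diameter, pressed straight down; 0 = up, 0.006 m = fully down, spring of 5 N at the bottom; springs back.
- start_button_top (a point): middle of the start button's top.
- jar_red_mid (a point): white sample jar with a red lid, 53 mm in diameter, 62 mm tall, about 0.11 kg; this point is its centre, 31 mm above its underside; z is its axis. May be absent.
- jar_amber_mid (a point): amber sample jar with a blue lid, 53 mm in diameter, 62 mm tall, about 0.11 kg; this point is its centre, 31 mm above its underside; z is its axis. May be absent.
- jar_amber2_mid (a point): second amber sample jar with a blue lid, 53 mm in diameter, 62 mm tall, about 0.11 kg; this point is its centre, 31 mm above its underside; z is its axis. May be absent.
- jar_tall_mid (a point): amber sample jar with a white lid, 53 mm in diameter, 70 mm tall, about 0.11 kg; this point is its centre, 35 mm above its underside; z is its axis. May be absent.
- beaker: bystander: empty glass beaker, 75 mm wide, 93 mm tall; origin under its middle.
- wash_bottle: bystander: white wash bottle with a red spout, 67 mm in diameter, 207 mm tall; origin at its underside.
- timer: bystander: white bench timer lying flat, 66 x 66 x 19 mm; origin under its middle.
Not all that is in view belongs to the job. Leave any turquoise look-alike of the part that bears jar_tall_mid alone.

How it is judged (in metres and radians):
On the way, in this order (a step that is already met when the one before it is completed fails the run):
1. every jar stands in a bay with the clamp bar fully back, and holds its bay's pin pressed in (((horizontal distance between jar_red_mid and bay_1 below 0.01 m and value of joint pin_1 above 0.004 m and angle between jar_red_mid's own z axis and vertical below 0.12 rad and z of jar_red_mid in the frame of shaker between 0.095 and 0.112 m) or (horizontal distance between jar_red_mid and bay_2 below 0.01 m and value of joint pin_2 above 0.004 m and angle between jar_red_mid's own z axis and vertical below 0.12 rad and z of jar_red_mid in the frame of shaker between 0.095 and 0.112 m) or (horizontal distance between jar_red_mid and bay_3 below 0.01 m and value of joint pin_3 above 0.004 m and angle between jar_red_mid's own z axis and vertical below 0.12 rad and z of jar_red_mid in the frame of shaker between 0.095 and 0.112 m) or (horizontal distance between jar_red_mid and bay_4 below 0.01 m and value of joint pin_4 above 0.004 m and angle between jar_red_mid's own z axis and vertical below 0.12 rad and z of jar_red_mid in the frame of shaker between 0.095 and 0.112 m)) and ((horizontal distance between jar_amber_mid and bay_1 below 0.01 m and value of joint pin_1 above 0.004 m and angle between jar_amber_mid's own z axis and vertical below 0.12 rad and z of jar_amber_mid in the frame of shaker between 0.095 and 0.112 m) or (horizontal distance between jar_amber_mid and bay_2 below 0.01 m and value of joint pin_2 above 0.004 m and angle between jar_amber_mid's own z axis and vertical below 0.12 rad and z of jar_amber_mid in the frame of shaker between 0.095 and 0.112 m) or (horizontal distance between jar_amber_mid and bay_3 below 0.01 m and value of joint pin_3 above 0.004 m and angle between jar_amber_mid's own z axis and vertical below 0.12 rad and z of jar_amber_mid in the frame of shaker between 0.095 and 0.112 m) or (horizontal distance between jar_amber_mid and bay_4 below 0.01 m and value of joint pin_4 above 0.004 m and angle between jar_amber_mid's own z axis and vertical below 0.12 rad and z of jar_amber_mid in the frame of shaker between 0.095 and 0.112 m)) and ((horizontal distance between jar_tall_mid and bay_1 below 0.01 m and value of joint pin_1 above 0.004 m and angle between jar_tall_mid's own z axis and vertical below 0.12 rad and z of jar_tall_mid in the frame of shaker between 0.095 and 0.112 m) or (horizontal distance between jar_tall_mid and bay_2 below 0.01 m and value of joint pin_2 above 0.004 m and angle between jar_tall_mid's own z axis and vertical below 0.12 rad and z of jar_tall_mid in the frame of shaker between 0.095 and 0.112 m) or (horizontal distance between jar_tall_mid and bay_3 below 0.01 m and value of joint pin_3 above 0.004 m and angle between jar_tall_mid's own z axis and vertical below 0.12 rad and z of jar_tall_mid in the frame of shaker between 0.095 and 0.112 m) or (horizontal distance between jar_tall_mid and bay_4 below 0.01 m and value of joint pin_4 above 0.004 m and angle between jar_tall_mid's own z axis and vertical below 0.12 rad and z of jar_tall_mid in the frame of shaker between 0.095 and 0.112 m)) and ((horizontal distance between jar_amber2_mid and bay_1 below 0.01 m and value of joint pin_1 above 0.004 m and angle between jar_amber2_mid's own z axis and vertical below 0.12 rad and z of jar_amber2_mid in the frame of shaker between 0.095 and 0.112 m) or (horizontal distance between jar_amber2_mid and bay_2 below 0.01 m and value of joint pin_2 above 0.004 m and angle between jar_amber2_mid's own z axis and vertical below 0.12 rad and z of jar_amber2_mid in the frame of shaker between 0.095 and 0.112 m) or (horizontal distance between jar_amber2_mid and bay_3 below 0.01 m and value of joint pin_3 above 0.004 m and angle between jar_amber2_mid's own z axis and vertical below 0.12 rad and z of jar_amber2_mid in the frame of shaker between 0.095 and 0.112 m) or (horizontal distance between jar_amber2_mid and bay_4 below 0.01 m and value of joint pin_4 above 0.004 m and angle between jar_amber2_mid's own z axis and vertical below 0.12 rad and z of jar_amber2_mid in the frame of shaker between 0.095 and 0.112 m)) and value of joint clamp_bar above 0.056 m), for 0.2 s.
2. both lock keys are seated in the slots and turned a quarter turn, jars still clamped (all of step 1 and ((horizontal distance between lock_1_grip and slot_1 below 0.012 m and z of lock_1_grip in the frame of shaker below 0.1015 m and angle between lock_1_grip's own z axis and vertical below 0.12 rad and angle between the x axis of lock_1_grip and the x axis of shaker, either way round below 0.35 rad) or (horizontal distance between lock_2_grip and slot_1 below 0.012 m and z of lock_2_grip in the frame of shaker below 0.1015 m and angle between lock_2_grip's own z axis and vertical below 0.12 rad and angle between the x axis of lock_2_grip and the x axis of shaker, either way round below 0.35 rad)) and ((horizontal distance between lock_1_grip and slot_2 below 0.012 m and z of lock_1_grip in the frame of shaker below 0.1015 m and angle between lock_1_grip's own z axis and vertical below 0.12 rad and angle between the x axis of lock_1_grip and the x axis of shaker, either way round below 0.35 rad) or (horizontal distance between lock_2_grip and slot_2 below 0.012 m and z of lock_2_grip in the frame of shaker below 0.1015 m and angle between lock_2_grip's own z axis and vertical below 0.12 rad and angle between the x axis of lock_2_grip and the x axis of shaker, either way round below 0.35 rad))), for 0.2 s.
3. the start button is pressed fully down with everything locked (all of step 2 and value of joint start_button above 0.0045 m), for 0.05 s.
At the end, for the whole second after the job is handed in: Each jar stands upright, at rest, within 10 mm of a bay point, that pin pressed in 4 mm or more; bar within 4 mm of its back stop; in each slot a key with its flange down (3 mm), within 12 mm of the slot centre, wing across the slot within 20 degrees (all of step 2 and linear speed of each of jar_red, jar_amber, jar_tall, jar_amber2 below 0.03 m/s); the robot touches nothing.
It fails at once if the beaker is shifted by more than 40 mm or tipped (distance of beaker from where it was at the start of the episode above 0.04 m or angle between beaker's own z axis and vertical above 0.5 rad).
It fails at once if the wash bottle is shifted by more than 40 mm or tipped (distance of wash_bottle from where it was at the start of the episode above 0.04 m or angle between wash_bottle's own z axis and vertical above 0.5 rad).
It fails at once if the timer is shifted by more than 40 mm or tipped (distance of timer from where it was at the start of the episode above 0.04 m or angle between timer's own z axis and vertical above 0.5 rad).
Of jar_red, jar_amber, jar_tall, jar_amber2 only 2 to 4 are there at a start; the rules pass over those that are not, and their reading is None.
At some moment in a run one of jar_red, jar_amber, jar_amber2 may be knocked a few centimetres aside while the robot is not near it.
It also fails if it takes over 210 s, if anything falls off the work surface, if the arm or the gripper's body presses on something with over 40 N, if the wrist force passes 120 N, or if a joint passes its speed limit or range.

## Working session

There is one attempt and no reset: what is moved stays moved. The work goes in short steps, Python scripts to look and compute and a shell command to move; the robot and the scene stay as the last step left them, time stands still between calls to the robot, and variables do not carry over. Pictures are saved under pics/ and viewed, at most 14 in all, crops included, and the job is handed in when it is done.

```bash
mkdir -p pics; cat > h.py <<'E'
import numpy as np, cv2
from workcell import arm
def cam(n,save=None):
    c=arm.read_camera(n)
    if save: cv2.imwrite('pics/'+save+'.png',cv2.cvtColor(c['pixels'],cv2.COLOR_RGB2BGR))
    return c
def world(c,uv,z):
    R=cv2.Rodrigues(np.array(c['rvec'],float))[0];t=np.array(c['tvec'],float).ravel()
    K=np.array(c['mtx'],float)
    d=R.T@np.linalg.inv(K)@np.array([uv[0],uv[1],1.]);o=-R.T@t
    return o+d*(z-o[2])/d[2]
def proj(c,p):
    return cv2.projectPoints(np.array(p,float).reshape(-1,1,3),np.array(c['rvec'],float),np.array(c['tvec'],float),np.array(c['mtx'],float),None)[0].reshape(-1,2)
E
python3 - <<'E'
from h import *
import pickle
s=arm.sense();print(s,arm.finger_overhang)
d={}
for n in('top','scene'):
    c=cam(n,n+'0');d[n]=c
    R=cv2.Rodrigues(np.array(c['rvec'],float))[0];print(n,-R.T@np.array(c['tvec']).ravel(),c['mtx'])
pickle.dump(d,open('c0.pkl','wb'))
E
```

```text
{'time_s': 0.0, 'joints': array([-1.34858559,  0.33289784, -0.0646779 ,  1.46091551,  0.02161408,
        1.34986807, -0.08852358]), 'joint_velocities': array([ 1.97058324e-03,  8.44336926e-04, -1.17968981e-03, -5.76626643e-04,
       -2.23433371e-04, -3.19486232e-05,  5.44435344e-04]), 'tau': array([ 1.16781390e-03, -6.25451231e+01,  4.95718885e-02, -3.91599441e+01,
        1.60446513e-02,  9.78395547e-03, -5.85903490e-05]), 'tool_pos': array([151.42201496, 606.03564353, 244.51195589]), 'eef_rot': array([-4.38003636e-05,  1.22110287e-01,  9.92516293e-01, -6.95131734e-04]), 'ft_force': array([ 0.28531062, -0.22439146,  0.21821904]), 'moment': array([0.01989426, 0.02862964, 0.01477827]), 'gripper_force': 0.0, 'finger_gap': 0.9978055698432498} 14.0
top [ 290.55176793    4.51937111 1409.99948195] [[392.39318084   0.         281.80238734]
 [  0.         392.39318084 206.222305  ]
 [  0.           0.           1.        ]]
scene [-773.332748   -647.52326062  715.37758223] [[413.91162657   0.         280.94615813]
 [  0.         413.91162657 216.73499973]
 [  0.           0.           1.        ]]
```

View pics/top0.png

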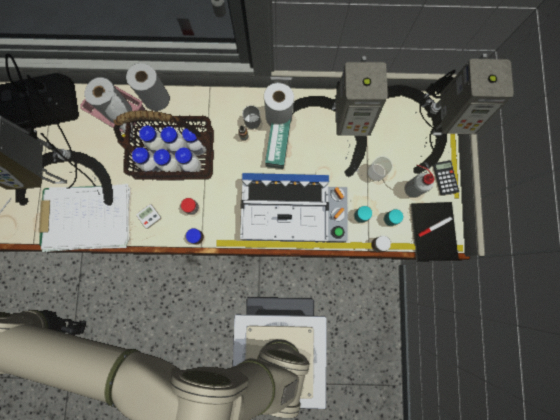

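View pics/scene0.png

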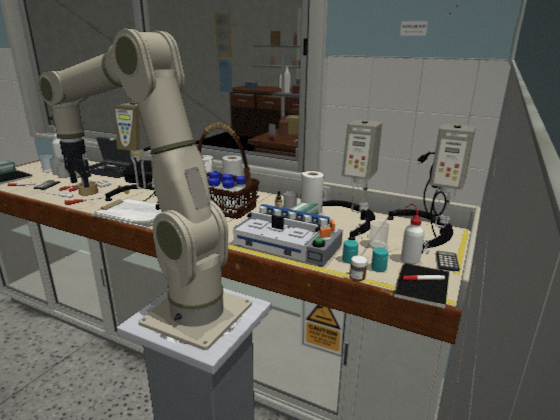

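The top view shows these candidates:
- **Jars:** red lid (189,205), blue lid (194,236) and white lid (382,243).
- **Decoys:** turquoise (364,214) and (395,217), plus blue-lidded bottles in the basket (165,150).
- **Shaker:** around (285,208), with orange keys at (340,193) and (338,213) and the green button at (338,232).

Next is one close crop to check the choice.

```bash
python3 - <<'E'
from h import *
im=cv2.imread('pics/top0.png');a=cv2.resize(im[165:255,125:425][:, :],None,fx=2.65,fy=2.65,interpolation=cv2.INTER_CUBIC)
s=cv2.imread('pics/scene0.png');b=cv2.resize(s[195:290,225:425],None,fx=3.7,fy=3.7,interpolation=cv2.INTER_CUBIC)
b=b[:, :795]; a=a[:, :795]
w=max(a.shape[1],b.shape[1]);f=lambda x:cv2.copyMakeBorder(x,0,0,0,w-x.shape[1],0)
o=np.vstack([f(a),f(b)]);print(o.shape,a.shape);cv2.imwrite('pics/crop0.png',o)
E
```

```text
(590, 795, 3) (238, 795, 3)
```

View pics/crop0.png

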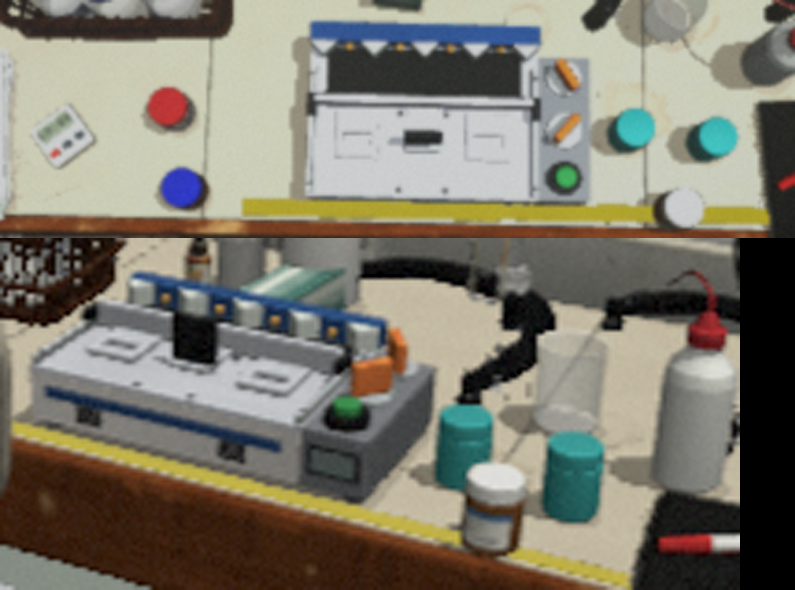

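```bash
python3 - <<'E'
from h import *
import pickle
c=pickle.load(open('c0.pkl','rb'))['top'];im=c['pixels'];hsv=cv2.cvtColor(im,cv2.COLOR_RGB2HSV)
def blob(name,lo,hi,box,z):
    x0,y0,x1,y1=box;m=cv2.inRange(hsv,lo,hi);k=np.zeros_like(m);k[y0:y1,x0:x1]=m[y0:y1,x0:x1]
    p=np.argwhere(k)[:,::-1].astype(float);u=p.mean(0)
    (w,h)=p.max(0)-p.min(0)
    r=cv2.minAreaRect(p.astype(np.float32)) ;b=cv2.boxPoints(r)
    pc=np.array([world(c,q,z)[:2] for q in p]);e=np.linalg.eigh(np.cov(pc.T))[1][:,1]
    print(name,len(p),u.round(1),w,h,world(c,u,z).round(1),'axis',np.degrees(np.arctan2(e[1],e[0])).round(1));return p,b
blob('red',(0,150,80),(8,255,255),(175,195,205,218),62)
blob('blue',(112,150,80),(130,255,255),(180,225,208,248),62)
blob('white',(0,0,150),(180,40,255),(371,234,393,249),70)
blob('k1',(5,120,120),(22,255,255),(328,184,350,204),104)
blob('k2',(5,120,120),(22,255,255),(328,204,350,224),104)
blob('btn',(45,100,50),(85,255,255),(328,222,350,244),80)
blob('black',(0,0,0),(180,255,60),(270,208,298,226),126)
p,b=blob('fence',(100,120,50),(125,255,255),(230,165,335,190),96)
print([world(c,q,96).round(1)[:2] for q in b])
E
```

```text
red 138 [187.8 204.9] 14.0 13.0 [521.7 329.4  62. ] axis 73.5
blue 162 [193.1 235.5] 14.0 13.0 [415.2 304.4  62. ] axis 67.3
white 244 [382.9 240.1] 21.0 14.0 [ 412.  -346.3   70. ] axis 82.2
k1 38 [338.7 192.3] 7.0 9.0 [ 568.5 -190.7  104. ] axis -147.6
k2 34 [338.9 212.5] 8.0 9.0 [ 499.  -190.9  104. ] axis 139.6
btn 58 [338.2 231.4] 8.0 8.0 [ 437.7 -191.8   80. ] axis 85.5
black 50 [284.  216.6] 12.0 3.0 [478.1  -6.1 126. ] axis 91.2
fence 516 [285.7 177.1] 84.0 7.0 [619.7  -9.5  96. ] axis 89.9
[array([607.3, 137.4]), array([630.8, 137.7]), array([ 630.2, -152.3]), array([ 606.6, -151.7])]
```

Only three jars are present: red, one amber with a blue lid, and tall with a white lid. The turquoise ones are decoys. The bar looks almost fully back. I'll align the tool with the world axes first, then hover over the shaker.

```bash
python3 -m pendant '[{"roll":1},{"roll":1},{"roll":1},{"roll":1},{"roll":1},{"roll":1},{"roll":1},{"roll":1}]' && python3 -m pendant '[{"roll":1},{"roll":1},{"roll":1},{"roll":1},{"roll":0.66},{}]'
```

```text
$[0]: bad value
```

```bash
python3 -m pendant '[{"tx":0,"ty":0,"tz":0,"roll":1.0},{"tx":0,"ty":0,"tz":0,"roll":1.0}]'; python3 -m pendant '[{"tx":0,"ty":0,"tz":0,"roll":0.9}]';python3 -m pendant '[{"roll":0.9}]'
```

```text
time_s: 0.27
tool_pos: [151.5, 606.1, 244.8]
eef_rot: [-0.0, 0.227, 0.974, -0.0]
ft_force: [0.5, 0.5, -0.2]
finger_gap: 0.999
gripper_force: 0.0
time_s: 0.35
tool_pos: [151.5, 606.1, 244.8]
eef_rot: [0.0, 0.273, 0.962, -0.0]
ft_force: [-0.4, 0.5, -0.5]
finger_gap: 1.001
gripper_force: 0.0$[0]: bad value
```

```bash
R='{"tx":0,"ty":0,"tz":0,"roll":1}'; python3 -m pendant '[{"tx":0,"ty":0,"tz":0,"roll":1},{"tx":0,"ty":0,"tz":0,"roll":1},{"tx":0,"ty":0,"tz":0,"roll":1},{"tx":0,"ty":0,"tz":0,"roll":1},{"tx":0,"ty":0,"tz":0,"roll":1},{"tx":0,"ty":0,"tz":0,"roll":1},{"tx":0,"ty":0,"tz":0,"roll":1},{"tx":0,"ty":0,"tz":0,"roll":1}]' | tail -0
python3 -m pendant '[{"tx":0,"ty":0,"tz":0,"roll":1},{"tx":0,"ty":0,"tz":0,"roll":0.76},{"tx":-1,"ty":0.6,"tz":0,"roll":0},{"tx":-1,"ty":0.6,"tz":0,"roll":0},{"tx":-1,"ty":0.6,"tz":0,"roll":0},{"tx":-1,"ty":0.6,"tz":0,"roll":0}]'
python3 -m pendant '[{"tx":-1,"ty":0.6,"tz":0,"roll":0},{"tx":-1,"ty":0.6,"tz":0,"roll":0},{"tx":-1,"ty":0.6,"tz":0,"roll":0},{"tx":-1,"ty":0.6,"tz":0,"roll":0},{"tx":-1,"ty":0.6,"tz":0,"roll":0},{"tx":-1,"ty":0.6,"tz":0,"roll":0},{"tx":-1,"ty":0.6,"tz":0,"roll":0},{"tx":-1,"ty":0.6,"tz":0,"roll":0}]'
```

```text
time_s: 1.52
tool_pos: [224.0, 484.8, 244.8]
eef_rot: [0.0, 0.707, 0.707, -0.0]
ft_force: [0.9, -0.0, -0.1]
finger_gap: 1.003
gripper_force: 0.0
time_s: 2.18
tool_pos: [368.0, 244.7, 245.1]
eef_rot: [-0.0, 0.707, 0.707, -0.0]
ft_force: [-0.1, -0.3, 0.1]
finger_gap: 0.999
gripper_force: 0.0Exception ignored on flushing sys.stdout:
BrokenPipeError: [Errno 32] Broken pipe
```

```bash
python3 -m pendant '[{"tx":-1,"ty":0.4,"tz":-0.2,"roll":0},{"tx":-1,"ty":0.4,"tz":-0.2,"roll":0},{"tx":-1,"ty":0.4,"tz":-0.2,"roll":0},{"tx":-1,"ty":0.4,"tz":-0.2,"roll":0},{"tx":-1,"ty":0.4,"tz":-0.2,"roll":0},{"tx":-1,"ty":0.4,"tz":-0.2,"roll":0},{"tx":-1,"ty":0.4,"tz":-0.2,"roll":0},{"tx":-1,"ty":0.4,"tz":-0.2,"roll":0}]'
python3 -m pendant '[{"tx":-0.35,"ty":0.4,"tz":-0.2,"roll":0},{"tx":0,"ty":0,"tz":0,"roll":0},{"tx":0,"ty":0,"tz":0,"roll":0}]'
python3 - <<'E'
from h import *
import pickle
c=cam('wrist','w1');pickle.dump(c,open('w1.pkl','wb'))
R=cv2.Rodrigues(np.array(c['rvec'],float))[0];print(-R.T@np.array(c['tvec']).ravel(),R[2])
E
```

```text
time_s: 2.85
tool_pos: [463.7, 4.7, 293.5]
eef_rot: [-0.0, 0.707, 0.707, 0.0]
ft_force: [0.6, 1.0, 0.2]
finger_gap: 1.0
gripper_force: 0.0
time_s: 3.1
tool_pos: [475.7, -4.5, 299.1]
eef_rot: [-0.0, 0.708, 0.707, -0.0]
ft_force: [0.0, 1.0, -0.8]
finger_gap: 0.999
gripper_force: 0.0
[474.02576736  61.77662308 427.90556582] [-3.50389394e-04 -2.65038806e-01 -9.64237683e-01]
```

View pics/w1.png

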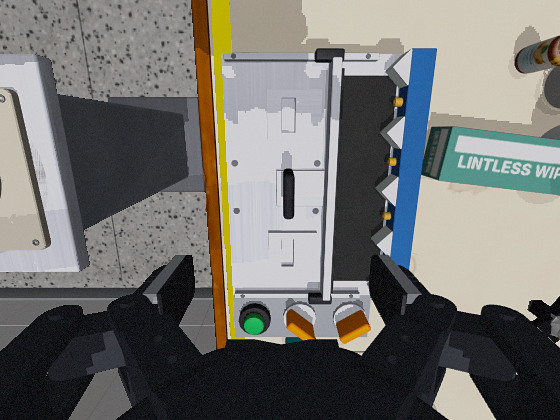

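The wrist view shows the shaker: bar almost at the back, handle at (288,194), bar slots at (288,114) and (287,250), pin tips at (399,102), (392,161) and (387,216), button at (254,319). I'll locate these in world coordinates.

```bash
python3 - <<'E'
from h import *
import pickle
c=pickle.load(open('w1.pkl','rb'))
for n,u,z in [('handle',(288,194),126),('hbot',(289,219),126),('htop',(289,169),126),('footslotL',(288,114),76.5),('footslotR',(288,250),76.5),('fenceface top',(414,49),96),('fenceface bot',(393,262),96),('fenceback top',(437,49),96),('fenceback bot',(411,262),96),('deck FL',(222,54),70),('deck front bot',(234,290),70),('bar rear top L',(342,60),98),('bar rear top R',(332,295),98),('bar front top L',(331,60),98),('pin4',(396,102),81),('pin3',(390,161),81),('pin2',(385,216),81),('btn',(254,320),79),('deckBL',(404,54),70)]:
    print(n,world(c,u,z).round(1))
im=cv2.imread('pics/w1.png');cv2.imwrite('pics/w1c.png',cv2.resize(im[40:350,205:445],None,fx=1.9,fy=1.9,interpolation=cv2.INTER_CUBIC))
E
```

```text
handle [480.8  -4.3 126. ]
hbot [481.9 -31.9 126. ]
htop [481.7  22.  126. ]
footslotL [481.5  78.1  76.5]
footslotR [482.1 -89.1  76.5]
fenceface top [609.5 140.1  96. ]
fenceface bot [611.4 -97.   96. ]
fenceback top [632.9 140.   96. ]
fenceback bot [633.6 -97.1  96. ]
deck FL [408.5 141.7  70. ]
deck front bot [ 408.6 -150.8   70. ]
bar rear top L [536.1 129.6  98. ]
bar rear top R [ 537.7 -141.6   98. ]
bar front top L [524.9 129.6  98. ]
pin4 [601.8  90.4  81. ]
pin3 [601.3  25.1  81. ]
pin2 [601.6 -42.2  81. ]
btn [ 435.6 -191.8   79. ]
deckBL [609.6 141.2  70. ]
```

View pics/w1c.png

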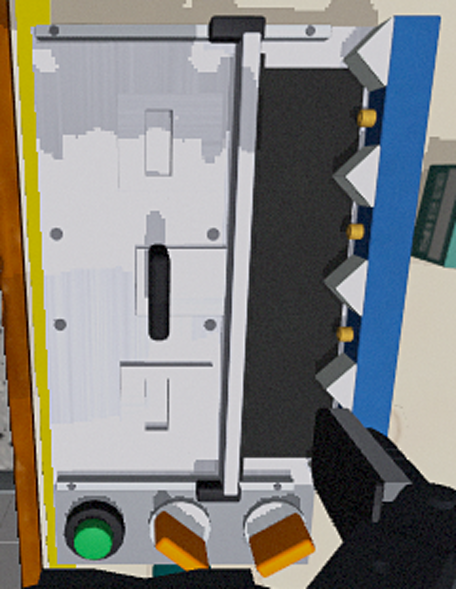

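Shaker yaw is about 0. Fence face x≈610, centre y≈-7, handle at x≈481, so the bar is about 20 mm short of the back. I'll grip the handle and draw the bar open.

```bash
python3 -m pendant '[{"tx":0,"ty":0.18,"tz":0,"roll":0},{"tx":0,"ty":0,"tz":0.9,"roll":0},{"tx":0,"ty":0,"tz":0.9,"roll":0},{"tx":0,"ty":0,"tz":0.9,"roll":0},{"tx":0,"ty":0,"tz":0.9,"roll":0},{"tx":0,"ty":0,"tz":0.9,"roll":0},{"tx":0,"ty":0,"tz":0.9,"roll":0},{"tx":0,"ty":0,"tz":0.8,"roll":0}]' 34 40
python3 -m pendant '[{"tx":0,"ty":0,"tz":0,"roll":0},{"tx":0,"ty":0,"tz":0,"roll":0},{"tx":0,"ty":0,"tz":0,"roll":0},{"tx":0,"ty":0,"tz":0,"roll":0},{"tx":0,"ty":0,"tz":0,"roll":0},{"tx":0,"ty":0,"tz":0,"roll":0}]' 0 40
python3 -m pendant '[{"tx":0,"ty":-0.25,"tz":0,"roll":0},{"tx":0,"ty":-0.25,"tz":0,"roll":0},{"tx":0,"ty":-0.25,"tz":0,"roll":0},{"tx":0,"ty":-0.25,"tz":0,"roll":0},{"tx":0,"ty":-0.2,"tz":0,"roll":0},{"tx":0,"ty":0,"tz":0,"roll":0},{"tx":0,"ty":0,"tz":0,"roll":0}]'
```

```text
time_s: 3.82
tool_pos: [480.3, -3.0, 111.4]
eef_rot: [-0.0, 0.706, 0.708, -0.0]
ft_force: [0.5, 1.3, 0.2]
finger_gap: 0.401
gripper_force: 0.0
time_s: 4.32
tool_pos: [480.1, -3.6, 112.9]
eef_rot: [-0.0, 0.707, 0.707, -0.0]
ft_force: [4.7, 0.1, -26.8]
finger_gap: 0.132
gripper_force: 42.4
time_s: 4.9
tool_pos: [443.0, -3.5, 112.9]
eef_rot: [-0.002, 0.707, 0.707, -0.001]
ft_force: [-6.3, 2.6, -18.3]
finger_gap: 0.131
gripper_force: 43.7
```

```bash
python3 -m pendant '[{"tx":0,"ty":-0.1,"tz":0,"roll":0},{"tx":0,"ty":-0.1,"tz":0,"roll":0},{"tx":0,"ty":0,"tz":0,"roll":0},{"tx":0,"ty":0,"tz":0,"roll":0}]'
python3 -m pendant '[{"tx":0,"ty":0,"tz":0,"roll":0},{"tx":0,"ty":0,"tz":0,"roll":0},{"tx":0,"ty":0,"tz":0,"roll":0},{"tx":0,"ty":0,"tz":-1,"roll":0},{"tx":0,"ty":0,"tz":-1,"roll":0},{"tx":0,"ty":0,"tz":-1,"roll":0},{"tx":0,"ty":0,"tz":-1,"roll":0},{"tx":0,"ty":0,"tz":-1,"roll":0}]' 34
python3 -m pendant '[{"tx":0,"ty":0,"tz":0,"roll":0},{"tx":0,"ty":0,"tz":0,"roll":0}]' 85
python3 - <<'E'
from h import *
import pickle
c=cam('wrist','w2');pickle.dump(c,open('w2.pkl','wb'))
E
```

```text
time_s: 5.23
tool_pos: [438.5, -3.5, 112.9]
eef_rot: [-0.0, 0.707, 0.707, -0.0]
ft_force: [3.2, 4.5, -28.5]
finger_gap: 0.129
gripper_force: 42.3
time_s: 5.9
tool_pos: [439.5, -4.6, 266.1]
eef_rot: [0.0, 0.707, 0.707, 0.001]
ft_force: [0.3, -0.3, -0.8]
finger_gap: 0.398
gripper_force: 0.0
time_s: 6.07
tool_pos: [440.5, -4.2, 265.6]
eef_rot: [0.001, 0.707, 0.707, 0.002]
ft_force: [0.0, 0.6, -0.4]
finger_gap: 0.673
gripper_force: 0.0
```

View pics/w2.png

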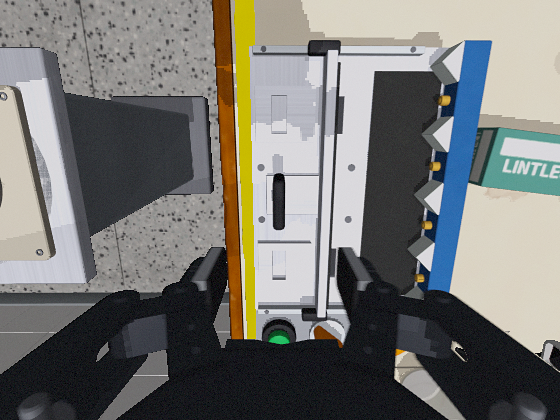

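The bar is open. The pins show at (443,100), (435,166), (427,225) and (421,278), and the deck slots peek out behind the bar at (340,114) and (340,262).

```bash
python3 - <<'E'
from h import *
import pickle
c=pickle.load(open('w2.pkl','rb'))
for n,u,z in [('pin4',(441,100),81),('pin3',(433,166),81),('pin2',(425,225),81),('pin1',(420,278),81),('bar rear L',(339,60),98),('bar rear R',(327,305),98),('handle',(279,202),126),('fenceL',(466,45),96),('fenceR',(431,280),96),('slot1 edge top',(341,97),70),('slot1 edge bot',(341,133),70),('slot2 top',(340,248),70),('slot2 bot',(339,276),70),('slotRearEdge',(344,114),70),('fL',(279,114),76.5),('fR',(279,264),76.5)]:
    print(n,world(c,u,z).round(1))
c=cam('top');pickle.dump(c,open('t1.pkl','wb'))
hsv=cv2.cvtColor(c['pixels'],cv2.COLOR_RGB2HSV)
# tall lid: bright pixels near
for y in range(230,254): print(y,' '.join('%3d'%v for v in hsv[y,368:398,2]))
E
```

```text
pin4 [600.6  90.5  81. ]
pin3 [601.5  24.2  81. ]
pin2 [601.4 -42.1  81. ]
pin1 [ 603.9 -108.2   81. ]
bar rear L [492.7 123.7  98. ]
bar rear R [ 491.8 -133.    98. ]
handle [437.1  -4.  126. ]
fenceL [609.1 136.6  96. ]
fenceR [ 608.7 -102.6   96. ]
slot1 edge top [501.7  94.5  70. ]
slot1 edge bot [503.5  58.3  70. ]
slot2 top [509.3 -74.2  70. ]
slot2 bot [ 509.9 -111.1   70. ]
slotRearEdge [505.7  77.7  70. ]
fL [437.2  77.4  76.5]
fR [436.6 -91.6  76.5]
230 155 183 200 204 204 203 203 204 204 202 202 202 202 203 202 202 202 203 202 204 201 203 204 200 202 203 203 203 198 200
231 150 182 201 203 201 201 204 200 202 202 202 203 203 202 201 204 203 203 201 201 203 202 202 202 202 201 203 202 200 203
232 142 177 201 202 202 203 200 202 203 203 201 202 204 202 203 202 201 202 201 202 203 201 203 202 202 202 201 200 202 199
233 141 178 201 202 203 204 201 202 203 203 203 203 203 200 204 204 203 203 201 200 203 199 201 203 202 202 201 203 203 202
234 140 176 199 202 202 205 204 203 203 202 201 201 200 202 201 202 202 204 203 200 203 203 201 204 204 203 200 201 200 200
235 144 177 200 
[... 1639 characters left out ...]
 145 178 194 200 203 201 201 201 200 198 182 169 166 164 167 167 166 165 164 165
249 116 119 139 139 109  76  62  50  51  57  80 124 166 182 191 196 196 194 189 189 168 161 164 164 167 164 166 164 166 164
250 102 107 119 120 116  87  63  59  58  51  55  70  91 119 150 162 161 157 143 164 173 173 176 179 176 175 177 173 176 179
251  91  89  79  74  74  71  67  67  64  65  62  59  62  76  80  81  86  96 109 118 122 126 128 132 129 132 129 129 129 145
252 118 119 103  95  96  94  94  93  86  85  88  82  85  90  95  95 107 106 108 104 116 117 117 118 120 119 120 114 112 119
253 131 132 132 128 124 126 122 120 121 119 116 110 107 107 106 105 111 112 112 114 112 113 109 105 106 107 110 107 110 109
```

```bash
cat >> h.py <<'E'
def lids(c,quiet=False):
    hsv=cv2.cvtColor(c['pixels'],cv2.COLOR_RGB2HSV)
    out={}
    for n,lo,hi,z,box in [('red',(0,120,60),(9,255,255),61,(130,190,330,256)),('red',(172,120,60),(180,255,255),61,(130,190,330,256)),('amber',(112,120,60),(130,255,255),61,(130,190,330,256))]:
        x0,y0,x1,y1=box;m=np.zeros(hsv.shape[:2],np.uint8);m[y0:y1,x0:x1]=cv2.inRange(hsv,lo,hi)[y0:y1,x0:x1]
        k,l,st,ce=cv2.connectedComponentsWithStats(m)
        for i in range(1,k):
            if st[i,4]>40:
                x,y,w,h,a=st[i];print(n,st[i],world(c,(x+w/2-.5,y+h/2-.5),z).round(1))
E
python3 - <<'E'
from h import *
import pickle
c=pickle.load(open('t1.pkl','rb'));lids(c);print(world(c,(382.6,242.5),70).round(1))
im=cv2.cvtColor(c['pixels'],cv2.COLOR_RGB2BGR)
cv2.imwrite('pics/t1c.png',cv2.resize(im[185:255,130:330],None,fx=4,fy=4,interpolation=cv2.INTER_CUBIC))
E
```

```text
red [181 198  15  15 156] [521.4 328.8  61. ]
amber [186 229  15  14 172] [415.4 305.1  61. ]
[ 403.7 -345.    70. ]
```

View pics/t1c.png

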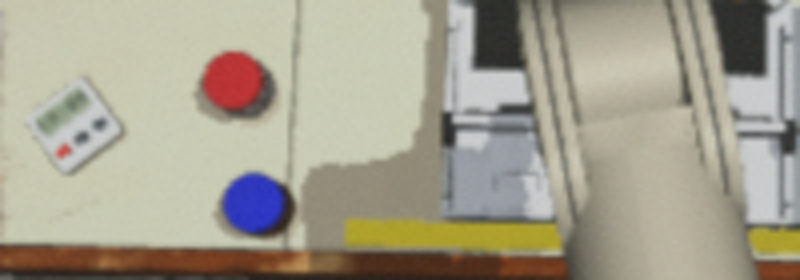

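```bash
python3 -m pendant '[{"tx":1,"ty":0.24,"tz":0,"roll":0},{"tx":1,"ty":0.24,"tz":0,"roll":0},{"tx":1,"ty":0.24,"tz":0,"roll":0},{"tx":1,"ty":0.24,"tz":0,"roll":0},{"tx":1,"ty":0.24,"tz":0,"roll":0},{"tx":1,"ty":0.24,"tz":0,"roll":0},{"tx":1,"ty":0.24,"tz":0,"roll":0},{"tx":1,"ty":0.24,"tz":0,"roll":0}]' 85
python3 -m pendant '[{"tx":1,"ty":0.24,"tz":0.8,"roll":0},{"tx":1,"ty":0.24,"tz":0.8,"roll":0},{"tx":1,"ty":0.24,"tz":0.8,"roll":0},{"tx":0.1,"ty":0.06,"tz":0.8,"roll":0},{"tx":0,"ty":0,"tz":0,"roll":0},{"tx":0,"ty":0,"tz":0,"roll":0}]' 85
python3 - <<'E'
from h import *
c=cam('wrist','w3')
print(proj(c,[[521.4,328.8,62]]))
E
```

```text
time_s: 6.83
tool_pos: [496.5, 237.2, 262.0]
eef_rot: [-0.0, 0.707, 0.707, -0.001]
ft_force: [1.0, 0.6, 0.9]
finger_gap: 1.001
gripper_force: 0.0
time_s: 7.33
tool_pos: [519.4, 327.7, 165.6]
eef_rot: [0.0, 0.707, 0.707, -0.002]
ft_force: [0.3, -0.6, -0.1]
finger_gap: 1.0
gripper_force: 0.0
[[286.42617936 210.57676938]]
```

View pics/w3.png

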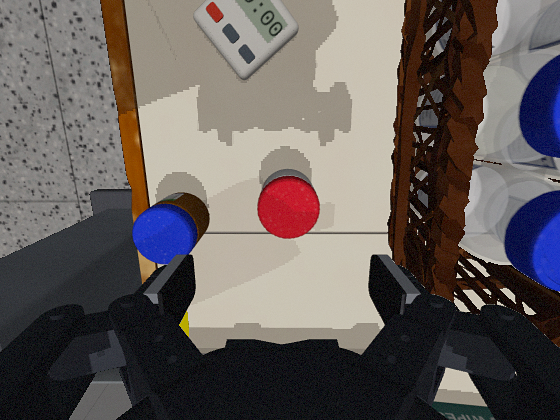

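Red lid at (288,208), within 2 mm of the prediction. The fingers clear both the basket and the amber jar. Descending to grip.

```bash
python3 -m pendant '[{"tx":0.09,"ty":0.1,"tz":0,"roll":0},{"tx":0,"ty":0,"tz":0.9,"roll":0},{"tx":0,"ty":0,"tz":0.9,"roll":0},{"tx":0,"ty":0,"tz":0.9,"roll":0},{"tx":0,"ty":0,"tz":0.9,"roll":0},{"tx":0,"ty":0,"tz":0.7,"roll":0},{"tx":0,"ty":0,"tz":0,"roll":0}]' 85 30
python3 -m pendant '[{"tx":0,"ty":0,"tz":0,"roll":0},{"tx":0,"ty":0,"tz":0,"roll":0},{"tx":0,"ty":0,"tz":0,"roll":0},{"tx":0,"ty":0,"tz":0,"roll":0},{"tx":0,"ty":0,"tz":0,"roll":0},{"tx":0,"ty":0,"tz":0,"roll":0}]' 20 30
```

```text
time_s: 7.97
tool_pos: [521.7, 330.3, 35.9]
eef_rot: [-0.0, 0.707, 0.707, -0.002]
ft_force: [-0.6, -0.4, 0.3]
finger_gap: 0.998
gripper_force: 0.0
time_s: 8.47
tool_pos: [524.4, 332.4, 41.1]
eef_rot: [0.0, 0.707, 0.707, 0.002]
ft_force: [-1.7, -1.5, 6.5]
finger_gap: 0.603
gripper_force: 30.5
```

```bash
python3 -m pendant '[{"tx":0,"ty":0,"tz":-0.5,"roll":0},{"tx":0,"ty":0,"tz":-1,"roll":0},{"tx":0,"ty":0,"tz":-1,"roll":0},{"tx":0,"ty":0,"tz":-1,"roll":0},{"tx":0,"ty":0,"tz":-1,"roll":0},{"tx":0,"ty":0,"tz":-1,"roll":0},{"tx":0,"ty":0,"tz":0,"roll":0}]'
python3 -m pendant '[{"tx":-1,"ty":0.14,"tz":0,"roll":0},{"tx":-1,"ty":0.14,"tz":0,"roll":0},{"tx":-1,"ty":0.14,"tz":0,"roll":0},{"tx":-1,"ty":0.14,"tz":0,"roll":0},{"tx":-1,"ty":0.14,"tz":0,"roll":0},{"tx":-1,"ty":0.14,"tz":0,"roll":0},{"tx":-1,"ty":0.14,"tz":0,"roll":0},{"tx":-1,"ty":0.14,"tz":0,"roll":0}]'
python3 -m pendant '[{"tx":0,"ty":0,"tz":0,"roll":0},{"tx":0,"ty":0,"tz":0,"roll":0},{"tx":0,"ty":0,"tz":0,"roll":0}]'
python3 - <<'E'
from h import *
c=cam('wrist','w4')
print(proj(c,[[557,91,70],[557,25,70],[601,91,81],[601,25,81]]),arm.sense()['tool_pos'])
E
```

```text
time_s: 9.05
tool_pos: [525.7, 332.8, 211.5]
eef_rot: [0.0, 0.707, 0.707, 0.006]
ft_force: [0.5, 1.0, 0.2]
finger_gap: 0.598
gripper_force: 32.2
time_s: 9.72
tool_pos: [556.9, 90.1, 204.7]
eef_rot: [0.0, 0.707, 0.707, 0.001]
ft_force: [0.8, -0.5, -0.6]
finger_gap: 0.599
gripper_force: 32.2
time_s: 9.97
tool_pos: [556.8, 92.2, 204.1]
eef_rot: [-0.0, 0.707, 0.707, 0.001]
ft_force: [0.5, 0.4, -1.0]
finger_gap: 0.595
gripper_force: 32.2
[[283.44315929 204.7055164 ]
 [283.36771532 269.63568982]
 [332.99742864 207.71956421]
 [329.82304098 274.92240713]] [556.63797423  92.86562416 203.88277204]
```

View pics/w4.png

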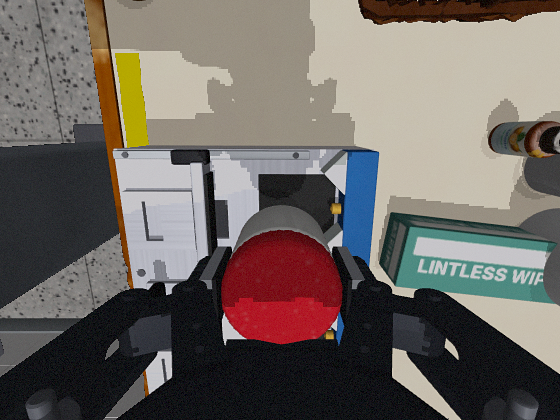

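The jar is held above bay 4, and pin 4 at (335,209) matches the prediction to within 2 px. Lowering.

```bash
python3 -m pendant '[{"tx":0,"ty":0,"tz":0.9,"roll":0},{"tx":0,"ty":0,"tz":0.9,"roll":0},{"tx":0,"ty":0,"tz":0.8,"roll":0},{"tx":0,"ty":0,"tz":0.3,"roll":0},{"tx":0,"ty":0,"tz":0,"roll":0},{"tx":0,"ty":0,"tz":0,"roll":0}]'
python3 -m pendant '[{"tx":0,"ty":0,"tz":0.1,"roll":0},{"tx":0,"ty":0,"tz":0,"roll":0},{"tx":0,"ty":0,"tz":0,"roll":0}]'
```

```text
time_s: 10.52
tool_pos: [556.9, 92.3, 117.0]
eef_rot: [0.0, 0.707, 0.708, 0.0]
ft_force: [0.1, 0.2, 0.7]
finger_gap: 0.598
gripper_force: 32.2
time_s: 10.77
tool_pos: [557.1, 91.9, 114.2]
eef_rot: [0.0, 0.707, 0.707, 0.001]
ft_force: [-0.2, 0.0, -0.7]
finger_gap: 0.595
gripper_force: 32.2
```

```bash
python3 -m pendant '[{"tx":0,"ty":0,"tz":0.07,"roll":0},{"tx":0,"ty":0,"tz":0,"roll":0},{"tx":0,"ty":0,"tz":0,"roll":0}]'
python3 -m pendant '[{"tx":0,"ty":0,"tz":0.07,"roll":0},{"tx":0,"ty":0,"tz":0,"roll":0},{"tx":0,"ty":0,"tz":0,"roll":0}]'
```

```text
time_s: 11.02
tool_pos: [556.6, 91.7, 111.3]
eef_rot: [-0.0, 0.707, 0.707, 0.0]
ft_force: [0.0, -0.3, -0.5]
finger_gap: 0.599
gripper_force: 32.2
time_s: 11.27
tool_pos: [556.8, 91.7, 111.0]
eef_rot: [-0.0, 0.707, 0.707, 0.0]
ft_force: [-10.0, -1.1, 21.4]
finger_gap: 0.603
gripper_force: 34.9
```

```bash
python3 -m pendant '[{"tx":0,"ty":0,"tz":0,"roll":0},{"tx":0,"ty":0,"tz":0,"roll":0},{"tx":0,"ty":0,"tz":0,"roll":0},{"tx":0,"ty":0,"tz":-1,"roll":0},{"tx":0,"ty":0,"tz":-1,"roll":0},{"tx":0,"ty":0,"tz":-1,"roll":0},{"tx":0,"ty":0,"tz":0,"roll":0}]' 65
python3 -m pendant '[{"tx":0.89,"ty":-0.59,"tz":0,"roll":0},{"tx":0.89,"ty":-0.59,"tz":0,"roll":0},{"tx":0.89,"ty":-0.59,"tz":0,"roll":0},{"tx":0.89,"ty":-0.59,"tz":0,"roll":0},{"tx":0.89,"ty":-0.59,"tz":0,"roll":0},{"tx":0.89,"ty":-0.59,"tz":0,"roll":0},{"tx":0.89,"ty":-0.59,"tz":0,"roll":0},{"tx":0.89,"ty":-0.59,"tz":0,"roll":0}]' 85
python3 -m pendant '[{"tx":0,"ty":0,"tz":0.8,"roll":0},{"tx":0,"ty":0,"tz":0,"roll":0},{"tx":0,"ty":0,"tz":0,"roll":0}]' 85
python3 - <<'E'
from h import *
c=cam('wrist','w5')
h=cv2.cvtColor(c['pixels'],cv2.COLOR_RGB2HSV);m=cv2.inRange(h,(112,120,60),(130,255,255))
k,l,st,ce=cv2.connectedComponentsWithStats(m)
for i in range(1,k):
    if st[i,4]>400:
        x,y,w,hh,a=st[i];print(st[i],world(c,(x+w/2-.5,y+hh/2-.5),62).round(1))
c=cam('top');lids(c)
E
```

```text
time_s: 11.85
tool_pos: [559.2, 91.7, 204.5]
eef_rot: [0.002, 0.707, 0.707, 0.003]
ft_force: [0.5, -0.2, 0.3]
finger_gap: 0.758
gripper_force: 0.0
time_s: 12.52
tool_pos: [413.9, 306.4, 199.0]
eef_rot: [-0.0, 0.707, 0.707, 0.0]
ft_force: [0.6, 1.0, 0.1]
finger_gap: 0.997
gripper_force: 0.0
time_s: 12.77
tool_pos: [414.6, 304.4, 174.4]
eef_rot: [0.0, 0.707, 0.707, -0.001]
ft_force: [0.6, -0.3, -0.1]
finger_gap: 0.993
gripper_force: 0.0
[ 256  176   60   60 2849] [416.1 307.7  62. ]
red [249 190  15  11 106] [561.9  92.9  61. ]
amber [188 229  13  14 154] [415.4 301.7  61. ]
```

```bash
python3 -m pendant '[{"tx":0.05,"ty":0.05,"tz":0,"roll":0},{"tx":0,"ty":0,"tz":0.9,"roll":0},{"tx":0,"ty":0,"tz":0.9,"roll":0},{"tx":0,"ty":0,"tz":0.9,"roll":0},{"tx":0,"ty":0,"tz":0.9,"roll":0},{"tx":0,"ty":0,"tz":0.85,"roll":0},{"tx":0,"ty":0,"tz":0,"roll":0}]' 85 30
python3 -m pendant '[{"tx":0,"ty":0,"tz":0,"roll":0},{"tx":0,"ty":0,"tz":0,"roll":0},{"tx":0,"ty":0,"tz":0,"roll":0},{"tx":0,"ty":0,"tz":0,"roll":0},{"tx":0,"ty":0,"tz":0,"roll":0},{"tx":0,"ty":0,"tz":0,"roll":0}]' 20 30
python3 -m pendant '[{"tx":0,"ty":0,"tz":-0.5,"roll":0},{"tx":0,"ty":0,"tz":-1,"roll":0},{"tx":0,"ty":0,"tz":-1,"roll":0},{"tx":0,"ty":0,"tz":-1,"roll":0},{"tx":0,"ty":0,"tz":-1,"roll":0},{"tx":0,"ty":0,"tz":-1,"roll":0},{"tx":0,"ty":0,"tz":-0.5,"roll":0},{"tx":0,"ty":0,"tz":0,"roll":0}]'
```

```text
time_s: 13.45
tool_pos: [415.1, 304.7, 38.2]
eef_rot: [0.0, 0.707, 0.707, -0.003]
ft_force: [-1.6, -1.1, -0.7]
finger_gap: 0.991
gripper_force: 0.0
time_s: 13.95
tool_pos: [417.7, 307.6, 43.8]
eef_rot: [-0.0, 0.707, 0.707, 0.002]
ft_force: [0.2, -1.2, 5.6]
finger_gap: 0.589
gripper_force: 30.5
time_s: 14.62
tool_pos: [418.2, 307.8, 226.8]
eef_rot: [-0.001, 0.707, 0.707, 0.004]
ft_force: [0.9, -0.2, -1.4]
finger_gap: 0.592
gripper_force: 32.3
```

```bash
python3 -m pendant '[{"tx":-0.94,"ty":0.46,"tz":0,"roll":0},{"tx":-0.94,"ty":0.46,"tz":0,"roll":0},{"tx":-0.94,"ty":0.46,"tz":0,"roll":0},{"tx":-0.94,"ty":0.46,"tz":0,"roll":0},{"tx":-0.94,"ty":0.46,"tz":0,"roll":0},{"tx":-0.94,"ty":0.46,"tz":0,"roll":0},{"tx":-0.94,"ty":0.46,"tz":0,"roll":0},{"tx":-0.94,"ty":0.46,"tz":0,"roll":0}]'
python3 -m pendant '[{"tx":-0.94,"ty":0.46,"tz":0,"roll":0},{"tx":-0.94,"ty":0.46,"tz":0,"roll":0},{"tx":0,"ty":0,"tz":0,"roll":0},{"tx":0,"ty":0,"tz":0,"roll":0},{"tx":0,"ty":0,"tz":0,"roll":0}]'
python3 - <<'E'
from h import *
c=cam('top','t5');lids(c);print(arm.sense()['tool_pos'])
E
```

```text
time_s: 15.28
tool_pos: [527.2, 79.6, 221.8]
eef_rot: [-0.0, 0.707, 0.707, 0.0]
ft_force: [1.4, 0.8, -0.9]
finger_gap: 0.59
gripper_force: 32.3
time_s: 15.7
tool_pos: [554.2, 25.2, 221.4]
eef_rot: [-0.0, 0.707, 0.707, 0.0]
ft_force: [0.1, 0.3, -1.3]
finger_gap: 0.594
gripper_force: 32.3
[554.12174711  25.88470655 221.44191707]
```

```bash
python3 -m pendant '[{"tx":0,"ty":0.06,"tz":0.9,"roll":0},{"tx":0,"ty":0,"tz":0.9,"roll":0},{"tx":0,"ty":0,"tz":0.9,"roll":0},{"tx":0,"ty":0,"tz":0.7,"roll":0},{"tx":0,"ty":0,"tz":0,"roll":0},{"tx":0,"ty":0,"tz":0,"roll":0}]'
python3 -m pendant '[{"tx":0,"ty":0,"tz":0.08,"roll":0},{"tx":0,"ty":0,"tz":0,"roll":0},{"tx":0,"ty":0,"tz":0,"roll":0}]'
```

```text
time_s: 16.25
tool_pos: [555.6, 25.8, 119.4]
eef_rot: [-0.001, 0.706, 0.708, -0.001]
ft_force: [0.9, 0.9, -0.9]
finger_gap: 0.588
gripper_force: 32.3
time_s: 16.5
tool_pos: [557.0, 25.1, 118.4]
eef_rot: [0.0, 0.707, 0.707, 0.001]
ft_force: [-0.6, -0.6, -1.4]
finger_gap: 0.594
gripper_force: 32.3
```

```bash
python3 -m pendant '[{"tx":0,"ty":0,"tz":0.07,"roll":0},{"tx":0,"ty":0,"tz":0,"roll":0},{"tx":0,"ty":0,"tz":0,"roll":0}]'
```

```text
time_s: 16.75
tool_pos: [556.4, 24.8, 115.3]
eef_rot: [-0.0, 0.707, 0.707, 0.0]
ft_force: [0.2, 0.9, -1.6]
finger_gap: 0.593
gripper_force: 32.3
```

```bash
python3 -m pendant '[{"tx":0,"ty":0,"tz":0.06,"roll":0},{"tx":0,"ty":0,"tz":0,"roll":0},{"tx":0,"ty":0,"tz":0,"roll":0}]'
python3 -m pendant '[{"tx":0,"ty":0,"tz":0.03,"roll":0},{"tx":0,"ty":0,"tz":0,"roll":0},{"tx":0,"ty":0,"tz":0,"roll":0}]'
```

```text
time_s: 17.0
tool_pos: [556.6, 24.7, 113.9]
eef_rot: [-0.0, 0.707, 0.707, 0.0]
ft_force: [-2.8, -0.1, 6.5]
finger_gap: 0.59
gripper_force: 33.0
time_s: 17.25
tool_pos: [556.6, 24.7, 113.8]
eef_rot: [-0.0, 0.707, 0.707, 0.001]
ft_force: [-7.6, 0.4, 17.3]
finger_gap: 0.592
gripper_force: 34.1
```

```bash
python3 -m pendant '[{"tx":0,"ty":0,"tz":0,"roll":0},{"tx":0,"ty":0,"tz":0,"roll":0},{"tx":0,"ty":0,"tz":0,"roll":0},{"tx":0,"ty":0,"tz":-1,"roll":0},{"tx":0,"ty":0,"tz":-1,"roll":0},{"tx":0,"ty":0,"tz":-1,"roll":0},{"tx":0,"ty":0,"tz":0,"roll":0}]' 65
python3 -m pendant '[{"tx":-0.95,"ty":-0.39,"tz":0,"roll":0},{"tx":-0.95,"ty":-0.39,"tz":0,"roll":0},{"tx":-0.95,"ty":-0.39,"tz":0,"roll":0},{"tx":-0.95,"ty":-0.39,"tz":0,"roll":0},{"tx":-0.95,"ty":-0.39,"tz":0,"roll":0},{"tx":-0.95,"ty":-0.39,"tz":0,"roll":0},{"tx":-0.95,"ty":-0.39,"tz":0,"roll":0},{"tx":-0.95,"ty":-0.39,"tz":0,"roll":0}]' 80
python3 -m pendant '[{"tx":-0.95,"ty":-0.39,"tz":0,"roll":0},{"tx":-0.95,"ty":-0.39,"tz":0,"roll":0},{"tx":-0.95,"ty":-0.39,"tz":0,"roll":0},{"tx":-0.95,"ty":-0.39,"tz":0,"roll":0},{"tx":-0.95,"ty":-0.39,"tz":0,"roll":0},{"tx":0,"ty":0,"tz":0.5,"roll":0},{"tx":0,"ty":0,"tz":0,"roll":0},{"tx":0,"ty":0,"tz":0,"roll":0}]' 80
python3 - <<'E'
from h import *
c=cam('wrist','w6')
print(proj(c,[[404,-345,70]]))
E
```

```text
time_s: 17.83
tool_pos: [558.8, 24.5, 207.7]
eef_rot: [0.002, 0.707, 0.707, 0.003]
ft_force: [0.3, -0.5, -0.2]
finger_gap: 0.762
gripper_force: 0.0
time_s: 18.5
tool_pos: [462.0, -204.5, 202.2]
eef_rot: [-0.0, 0.707, 0.707, 0.0]
ft_force: [-0.3, -0.4, -0.2]
finger_gap: 0.941
gripper_force: 0.0
time_s: 19.17
tool_pos: [404.1, -345.2, 186.7]
eef_rot: [-0.001, 0.707, 0.707, -0.0]
ft_force: [0.5, -0.2, -0.5]
finger_gap: 0.937
gripper_force: 0.0
[[283.67969909 208.00049743]]
```

View pics/w6.png

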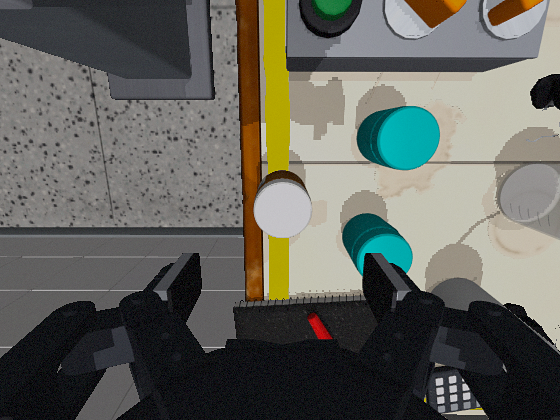

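The white lid at (282,208) is exactly where predicted. The turquoise decoys at (405,138) and (384,250) clear the fingers if I narrow the opening to 70.

```bash
python3 -m pendant '[{"tx":0,"ty":0,"tz":0,"roll":0},{"tx":0,"ty":0,"tz":0.9,"roll":0},{"tx":0,"ty":0,"tz":0.9,"roll":0},{"tx":0,"ty":0,"tz":0.9,"roll":0},{"tx":0,"ty":0,"tz":0.9,"roll":0},{"tx":0,"ty":0,"tz":0.9,"roll":0},{"tx":0,"ty":0,"tz":0.3,"roll":0},{"tx":0,"ty":0,"tz":0,"roll":0}]' 70 30
python3 -m pendant '[{"tx":0,"ty":0,"tz":0,"roll":0},{"tx":0,"ty":0,"tz":0,"roll":0},{"tx":0,"ty":0,"tz":0,"roll":0},{"tx":0,"ty":0,"tz":0,"roll":0},{"tx":0,"ty":0,"tz":0,"roll":0}]' 20 30
python3 -m pendant '[{"tx":0,"ty":0,"tz":-0.5,"roll":0},{"tx":0,"ty":0,"tz":-1,"roll":0},{"tx":0,"ty":0,"tz":-1,"roll":0},{"tx":0,"ty":0,"tz":-1,"roll":0},{"tx":0,"ty":0,"tz":-1,"roll":0},{"tx":0,"ty":0,"tz":-1,"roll":0},{"tx":0,"ty":0,"tz":-0.5,"roll":0},{"tx":0,"ty":0,"tz":0,"roll":0}]'
```

```text
time_s: 19.88
tool_pos: [403.9, -344.4, 42.0]
eef_rot: [-0.002, 0.707, 0.708, -0.0]
ft_force: [0.1, 1.1, 0.1]
finger_gap: 0.819
gripper_force: 0.0
time_s: 20.3
tool_pos: [405.5, -346.2, 45.1]
eef_rot: [0.001, 0.707, 0.707, 0.001]
ft_force: [-0.8, 1.2, 7.9]
finger_gap: 0.593
gripper_force: 32.2
time_s: 20.97
tool_pos: [405.5, -347.0, 227.4]
eef_rot: [0.003, 0.707, 0.707, 0.002]
ft_force: [-0.0, 0.3, -1.3]
finger_gap: 0.597
gripper_force: 32.1
```

```bash
python3 -m pendant '[{"tx":1,"ty":0.63,"tz":0,"roll":0},{"tx":1,"ty":0.63,"tz":0,"roll":0},{"tx":1,"ty":0.63,"tz":0,"roll":0},{"tx":1,"ty":0.63,"tz":0,"roll":0},{"tx":1,"ty":0.63,"tz":0,"roll":0},{"tx":1,"ty":0.63,"tz":0,"roll":0},{"tx":1,"ty":0.63,"tz":0,"roll":0},{"tx":1,"ty":0.63,"tz":0,"roll":0}]'
python3 -m pendant '[{"tx":0,"ty":0,"tz":0.9,"roll":0},{"tx":0,"ty":0,"tz":0.9,"roll":0},{"tx":0,"ty":0,"tz":0,"roll":0},{"tx":0,"ty":0,"tz":0,"roll":0}]'
python3 - <<'E'
from h import *
c=cam('wrist','w7')
print(proj(c,[[601,25,81],[601,-41,81],[583,91,132],[583,25,132]]))
E
```

```text
time_s: 21.63
tool_pos: [555.8, -103.9, 223.0]
eef_rot: [-0.0, 0.707, 0.707, 0.0]
ft_force: [0.7, -0.1, -0.8]
finger_gap: 0.598
gripper_force: 32.1
time_s: 21.97
tool_pos: [554.4, -105.9, 168.7]
eef_rot: [-0.001, 0.707, 0.707, -0.001]
ft_force: [0.1, -0.1, -0.7]
finger_gap: 0.591
gripper_force: 32.3
[[ 355.75580997   26.02260669]
 [ 349.65745774  130.70838204]
 [ 352.61549913 -189.65299185]
 [ 344.04793335   -9.43689284]]
```

View pics/w7.png

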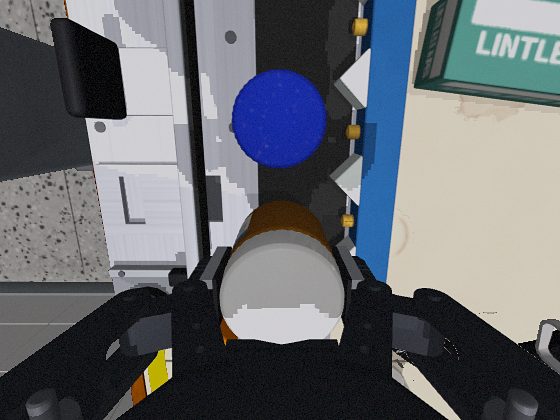

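The blue-lidded jar now shows at (279,118), not where I left it, so it has been knocked aside. I'll locate it after setting the tall jar down.

```bash
python3 - <<'E'
from h import *
c=cam('wrist')
print(world(c,(279,118),132).round(1),world(c,(279,118),62).round(1), world(c,(232,118),132).round(1),world(c,(326,118),132).round(1))
E
python3 -m pendant '[{"tx":-0.05,"ty":0.05,"tz":0.8,"roll":0},{"tx":0,"ty":0,"tz":0.6,"roll":0},{"tx":0,"ty":0,"tz":0.1,"roll":0},{"tx":0,"ty":0,"tz":0,"roll":0},{"tx":0,"ty":0,"tz":0,"roll":0}]'
python3 -m pendant '[{"tx":0,"ty":0,"tz":0.1,"roll":0},{"tx":0,"ty":0,"tz":0,"roll":0},{"tx":0,"ty":0,"tz":0,"roll":0}]'
```

```text
[552.2 -34.4 132. ] [551.7 -32.   62. ] [526.7 -34.3 132. ] [577.8 -34.4 132. ]
time_s: 22.48
tool_pos: [557.6, -107.6, 126.0]
eef_rot: [0.001, 0.707, 0.707, 0.001]
ft_force: [-0.2, -0.3, -1.0]
finger_gap: 0.6
gripper_force: 32.3
time_s: 22.73
tool_pos: [557.3, -107.2, 122.0]
eef_rot: [0.0, 0.707, 0.707, 0.0]
ft_force: [-0.3, 0.7, -1.5]
finger_gap: 0.59
gripper_force: 32.3
```

```bash
python3 -m pendant '[{"tx":0,"ty":0,"tz":0.12,"roll":0},{"tx":0,"ty":0,"tz":0,"roll":0},{"tx":0,"ty":0,"tz":0,"roll":0}]'
python3 -m pendant '[{"tx":0,"ty":0,"tz":0.1,"roll":0},{"tx":0,"ty":0,"tz":0,"roll":0},{"tx":0,"ty":0,"tz":0,"roll":0}]'
```

```text
time_s: 22.98
tool_pos: [556.8, -107.1, 117.6]
eef_rot: [-0.0, 0.707, 0.707, -0.0]
ft_force: [-0.4, -0.2, -1.4]
finger_gap: 0.596
gripper_force: 32.3
time_s: 23.23
tool_pos: [557.2, -107.2, 115.1]
eef_rot: [0.0, 0.707, 0.707, 0.0]
ft_force: [-2.4, 0.7, 3.9]
finger_gap: 0.594
gripper_force: 32.1
```

```bash
python3 -m pendant '[{"tx":0,"ty":0,"tz":0.02,"roll":0},{"tx":0,"ty":0,"tz":0,"roll":0},{"tx":0,"ty":0,"tz":0,"roll":0},{"tx":0,"ty":0,"tz":-1,"roll":0},{"tx":0,"ty":0,"tz":-1,"roll":0},{"tx":0,"ty":0,"tz":-1,"roll":0},{"tx":0,"ty":0,"tz":-0.5,"roll":0}]' 65
python3 -m pendant '[{"tx":0.8,"ty":-0.06,"tz":0,"roll":0},{"tx":0.8,"ty":-0.06,"tz":0,"roll":0},{"tx":0.8,"ty":-0.06,"tz":0,"roll":0},{"tx":0,"ty":0,"tz":0,"roll":0},{"tx":0,"ty":0,"tz":0,"roll":0},{"tx":0,"ty":0,"tz":0,"roll":0}]' 70
python3 - <<'E'
from h import *
c=cam('wrist','w8');h=cv2.cvtColor(c['pixels'],cv2.COLOR_RGB2HSV)
for lo,hi in [((112,120,60),(130,255,255)),((0,140,60),(6,255,255))]:
  k,l,st,ce=cv2.connectedComponentsWithStats(cv2.inRange(h,lo,hi))
  for i in range(1,k):
    if st[i,4]>400:
        x,y,w,hh,a=st[i];print(st[i],world(c,(x+w/2-.5,y+hh/2-.5),132).round(1))
E
```

```text
time_s: 23.82
tool_pos: [557.9, -107.8, 222.5]
eef_rot: [0.001, 0.707, 0.707, 0.001]
ft_force: [0.7, 0.1, 0.3]
finger_gap: 0.762
gripper_force: 0.0
time_s: 24.32
tool_pos: [551.5, -35.8, 219.2]
eef_rot: [0.0, 0.707, 0.707, -0.0]
ft_force: [0.1, -0.2, 0.4]
finger_gap: 0.82
gripper_force: 0.0
[ 250  181   67   67 3521] [550.9 -32.5 132. ]
```

View pics/w8.png

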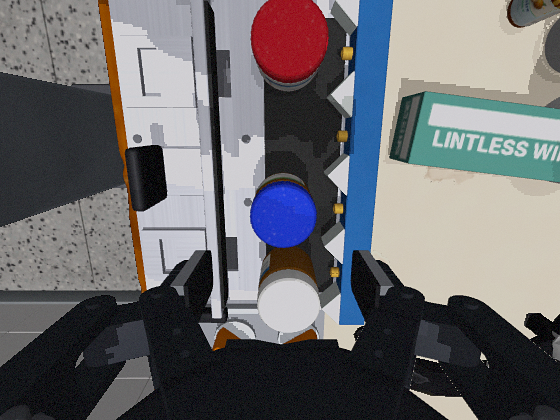

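Red at (289,40) sits in front of pin 4. Tall at (289,300) is by pin 1. Amber at (283,214) is upright, about 7 mm off bay 2. I'll regrasp it and shift it to y=-41.

```bash
python3 -m pendant '[{"tx":0.08,"ty":0,"tz":0,"roll":0},{"tx":0,"ty":0,"tz":0.9,"roll":0},{"tx":0,"ty":0,"tz":0.9,"roll":0},{"tx":0,"ty":0,"tz":0.9,"roll":0},{"tx":0,"ty":0,"tz":0.8,"roll":0},{"tx":0,"ty":0,"tz":0,"roll":0},{"tx":0,"ty":0,"tz":0,"roll":0}]' 70 30
python3 -m pendant '[{"tx":0,"ty":0,"tz":0,"roll":0},{"tx":0,"ty":0,"tz":0,"roll":0},{"tx":0,"ty":0,"tz":0,"roll":0},{"tx":0,"ty":0,"tz":0,"roll":0},{"tx":0,"ty":0,"tz":0,"roll":0}]' 20 30
python3 -m pendant '[{"tx":0,"ty":0,"tz":-0.2,"roll":0},{"tx":0,"ty":0,"tz":0,"roll":0},{"tx":-0.13,"ty":0.1,"tz":0,"roll":0},{"tx":-0.13,"ty":0.1,"tz":0,"roll":0},{"tx":0,"ty":0,"tz":0,"roll":0},{"tx":0,"ty":0,"tz":0,"roll":0}]'
```

```text
time_s: 24.95
tool_pos: [551.0, -33.7, 113.9]
eef_rot: [-0.0, 0.708, 0.707, -0.001]
ft_force: [-0.2, 0.1, 0.6]
finger_gap: 0.818
gripper_force: 0.0
time_s: 25.37
tool_pos: [552.7, -33.2, 116.2]
eef_rot: [0.001, 0.707, 0.707, 0.001]
ft_force: [-0.9, -0.7, 7.1]
finger_gap: 0.602
gripper_force: 31.5
time_s: 25.87
tool_pos: [557.6, -41.2, 120.0]
eef_rot: [0.0, 0.707, 0.707, -0.0]
ft_force: [0.1, 0.2, -1.3]
finger_gap: 0.602
gripper_force: 31.9
```

```bash
python3 -m pendant '[{"tx":0,"ty":0,"tz":0.12,"roll":0},{"tx":0,"ty":0,"tz":0,"roll":0},{"tx":0,"ty":0,"tz":0.03,"roll":0},{"tx":0,"ty":0,"tz":0,"roll":0},{"tx":0,"ty":0,"tz":0,"roll":0}]'
python3 -m pendant '[{"tx":0,"ty":0,"tz":0,"roll":0},{"tx":0,"ty":0,"tz":0,"roll":0},{"tx":0,"ty":0,"tz":0,"roll":0},{"tx":0,"ty":0,"tz":-1,"roll":0},{"tx":0,"ty":0,"tz":-1,"roll":0},{"tx":0,"ty":0,"tz":-1,"roll":0},{"tx":0,"ty":0,"tz":-1,"roll":0},{"tx":0,"ty":0,"tz":0,"roll":0}]' 65
python3 -m pendant '[{"tx":0.3,"ty":-1,"tz":0,"roll":0},{"tx":0.3,"ty":-1,"tz":0,"roll":0},{"tx":0.3,"ty":-1,"tz":0,"roll":0},{"tx":0.3,"ty":-1,"tz":0,"roll":0},{"tx":0,"ty":0,"tz":0,"roll":0},{"tx":0,"ty":0,"tz":0,"roll":0},{"tx":0,"ty":0,"tz":0,"roll":0}]' 34
python3 - <<'E'
from h import *
c=cam('wrist','w9');print(proj(c,[[438.5,-5,126],[583,91,132],[583,-41,132]]));h=cv2.cvtColor(c['pixels'],cv2.COLOR_RGB2HSV)
for lo,hi in [((112,120,60),(130,255,255)),((0,140,60),(6,255,255))]:
  k,l,st,ce=cv2.connectedComponentsWithStats(cv2.inRange(h,lo,hi))
  for i in range(1,k):
    if st[i,4]>400:
        x,y,w,hh,a=st[i];print(st[i],world(c,(x+w/2-.5,y+hh/2-.5),132).round(1))
h=cam('top','t9')
E
```

```text
time_s: 26.28
tool_pos: [557.6, -40.8, 116.2]
eef_rot: [-0.0, 0.707, 0.707, 0.0]
ft_force: [-3.8, -0.2, 8.5]
finger_gap: 0.597
gripper_force: 32.6
time_s: 26.95
tool_pos: [559.8, -41.1, 241.0]
eef_rot: [0.002, 0.707, 0.707, 0.003]
ft_force: [1.6, -0.2, 0.5]
finger_gap: 0.76
gripper_force: 0.0
time_s: 27.53
tool_pos: [437.9, -4.5, 235.8]
eef_rot: [-0.0, 0.707, 0.707, 0.001]
ft_force: [-0.0, 0.3, 0.4]
finger_gap: 0.396
gripper_force: 0.0
[[284.13462795 210.97170106]
 [479.86828682  88.03448297]
 [452.44968069 253.16591025]]
[ 385  222   66   60 2988] [552.8 -39.4 132. ]
```

View pics/w9.png

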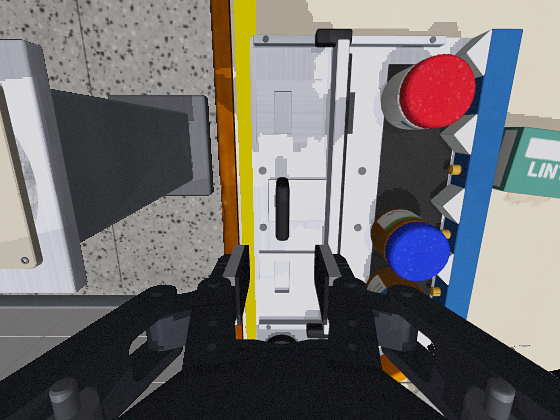

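All three jars stand in front of their bays, and the handle at (282,208) is where expected. Gripping it and pushing the bar back.

```bash
python3 -m pendant '[{"tx":0,"ty":0.02,"tz":0.9,"roll":0},{"tx":0,"ty":0,"tz":0.9,"roll":0},{"tx":0,"ty":0,"tz":0.9,"roll":0},{"tx":0,"ty":0,"tz":0.9,"roll":0},{"tx":0,"ty":0,"tz":0.5,"roll":0},{"tx":0,"ty":0,"tz":0,"roll":0}]' 34 60
python3 -m pendant '[{"tx":0,"ty":0,"tz":0,"roll":0},{"tx":0,"ty":0,"tz":0,"roll":0},{"tx":0,"ty":0,"tz":0,"roll":0},{"tx":0,"ty":0,"tz":0,"roll":0},{"tx":0,"ty":0,"tz":0,"roll":0},{"tx":0,"ty":0,"tz":0,"roll":0}]' 0 60
python3 -m pendant '[{"tx":0,"ty":0.2,"tz":0,"roll":0},{"tx":0,"ty":0.2,"tz":0,"roll":0},{"tx":0,"ty":0.2,"tz":0,"roll":0},{"tx":0,"ty":0.2,"tz":0,"roll":0},{"tx":0,"ty":0.2,"tz":0,"roll":0},{"tx":0,"ty":0.2,"tz":0,"roll":0},{"tx":0,"ty":0.2,"tz":0,"roll":0},{"tx":0,"ty":0,"tz":0,"roll":0}]'
```

```text
time_s: 28.13
tool_pos: [436.7, -5.9, 109.7]
eef_rot: [-0.0, 0.707, 0.707, -0.003]
ft_force: [-0.2, -0.1, 0.5]
finger_gap: 0.396
gripper_force: 0.0
time_s: 28.63
tool_pos: [439.0, -5.1, 113.5]
eef_rot: [0.001, 0.707, 0.707, 0.001]
ft_force: [1.2, -5.5, 4.1]
finger_gap: 0.132
gripper_force: 60.3
time_s: 29.3
tool_pos: [481.1, -5.2, 113.6]
eef_rot: [0.0, 0.707, 0.707, 0.0]
ft_force: [-0.1, -4.6, 6.0]
finger_gap: 0.131
gripper_force: 60.8
```

```bash
python3 -m pendant '[{"tx":0,"ty":0.1,"tz":0,"roll":0},{"tx":0,"ty":0.1,"tz":0,"roll":0},{"tx":0,"ty":0.1,"tz":0,"roll":0},{"tx":0,"ty":0.1,"tz":0,"roll":0},{"tx":0,"ty":0,"tz":0,"roll":0},{"tx":0,"ty":0,"tz":0,"roll":0}]'
```

```text
time_s: 29.8
tool_pos: [492.3, -5.3, 113.6]
eef_rot: [-0.0, 0.707, 0.707, 0.0]
ft_force: [-3.8, -4.7, 8.8]
finger_gap: 0.132
gripper_force: 61.3
```

```bash
for i in 1 2 3; do python3 -m pendant '[{"tx":0,"ty":0.1,"tz":0,"roll":0},{"tx":0,"ty":0,"tz":0,"roll":0},{"tx":0,"ty":0,"tz":0,"roll":0}]' | grep -E 'pos|force'; done
```

```text
tool_pos: [495.0, -5.3, 113.5]
ft_force: [-6.0, -4.9, 11.6]
gripper_force: 61.6
tool_pos: [497.9, -5.3, 113.5]
ft_force: [-5.9, -5.2, 12.6]
gripper_force: 61.7
tool_pos: [498.6, -5.3, 113.5]
ft_force: [-23.1, -4.3, 29.5]
gripper_force: 64.2
```

The bar is at its back stop. I'll release it, check the jars, and go over the keys.

```bash
python3 -m pendant '[{"tx":0,"ty":-0.04,"tz":0,"roll":0},{"tx":0,"ty":0,"tz":0,"roll":0},{"tx":0,"ty":0,"tz":0,"roll":0},{"tx":0,"ty":0,"tz":-1,"roll":0},{"tx":0,"ty":0,"tz":-1,"roll":0},{"tx":0,"ty":0,"tz":-1,"roll":0},{"tx":0,"ty":0,"tz":-1,"roll":0},{"tx":0,"ty":0,"tz":-1,"roll":0}]' 34
python3 - <<'E'
from h import *
import pickle
c=cam('wrist','w10');pickle.dump(c,open('w10.pkl','wb'));h=cv2.cvtColor(c['pixels'],cv2.COLOR_RGB2HSV)
for lo,hi in [((112,120,60),(130,255,255)),((0,140,60),(6,255,255))]:
  k,l,st,ce=cv2.connectedComponentsWithStats(cv2.inRange(h,lo,hi))
  for i in range(1,k):
    if st[i,4]>400:
        x,y,w,hh,a=st[i];print(st[i],world(c,(x+w/2-.5,y+hh/2-.5),132).round(1))
E
python3 -m pendant '[{"tx":-0.89,"ty":0.17,"tz":0,"roll":0},{"tx":-0.89,"ty":0.17,"tz":0,"roll":0},{"tx":-0.89,"ty":0.17,"tz":0,"roll":0},{"tx":-0.89,"ty":0.17,"tz":0,"roll":0},{"tx":-0.89,"ty":0.17,"tz":0,"roll":0},{"tx":-0.89,"ty":0.17,"tz":0,"roll":0},{"tx":-0.89,"ty":0.17,"tz":0,"roll":0},{"tx":0,"ty":0,"tz":0,"roll":0}]'
python3 -m pendant '[{"tx":0,"ty":0,"tz":0,"roll":0},{"tx":0,"ty":0,"tz":0,"roll":0}]'
python3 - <<'E'
from h import *
import pickle
c=cam('wrist','w11');pickle.dump(c,open('w11.pkl','wb'));h=cv2.cvtColor(c['pixels'],cv2.COLOR_RGB2HSV)
k,l,st,ce=cv2.connectedComponentsWithStats(cv2.inRange(h,(8,150,90),(22,255,255)))
for i in range(1,k):
  if st[i,4]>150:
    vs=h[...,2][l==i]; print(st[i],np.percentile(vs,[5,25,50,75,95]))
for n,u in(('btn',(45,100,50)),):
  m=cv2.inRange(h,u,(85,255,255));p=np.argwhere(m)[:,::-1];
  if len(p):print(n,len(p),p.mean(0),world(c,p.mean(0),79))
a=cv2.imread('pics/w10.png')[20:420,200:600];b=cv2.imread('pics/w11.png')[60:360,150:550]
b=cv2.resize(b,(400,300));a=a[:, :360]
o=np.zeros((400,800,3),np.uint8);o[:,:360]=a;o[:300,370:770]=b;cv2.imwrite('pics/m.png',o)
E
```

```text
time_s: 31.22
tool_pos: [499.9, -4.4, 264.4]
eef_rot: [-0.0, 0.707, 0.707, 0.0]
ft_force: [0.0, 0.8, -0.1]
finger_gap: 0.396
gripper_force: 0.0
[ 338  216   57   55 2381] [578.8 -43.  132. ]
time_s: 31.93
tool_pos: [535.2, -196.9, 262.6]
eef_rot: [0.001, 0.709, 0.705, -0.001]
ft_force: [-0.8, -0.6, 0.7]
finger_gap: 0.398
gripper_force: 0.0
time_s: 32.1
tool_pos: [535.9, -190.9, 262.4]
eef_rot: [-0.0, 0.707, 0.707, 0.0]
ft_force: [-0.5, 0.8, -0.1]
finger_gap: 0.4
gripper_force: 0.0
[ 132    0   45  288 3646] [104. 116. 125. 132. 138.]
[227 178  38  37 576] [ 90. 144. 194. 196. 198.]
[297 180  39  34 615] [ 91.  97. 195. 196. 198.]
btn 1693 [394.35853514  74.39456586] [644.74160386 -73.02045477  79.        ]
```

View pics/m.png

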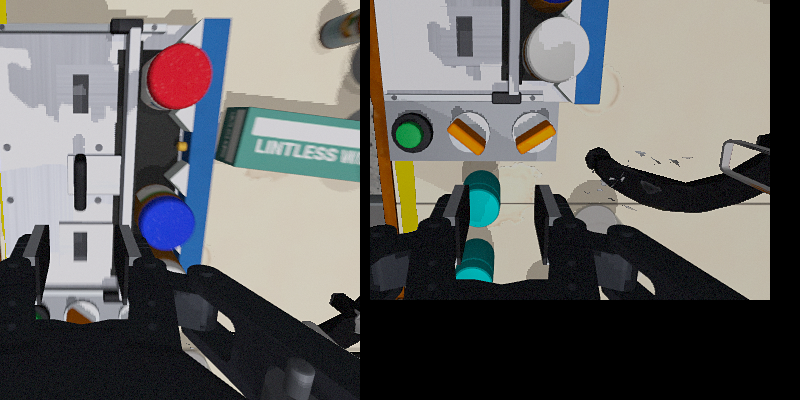

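The bar is home and red, amber and tall are clamped against their teeth. Both slots are open and dark, at w10 (281,115) and (281,266). The keys sit at w11 (246,197) and (316,197), with the button at about (188,195). Now the precise key and slot poses.

```bash
python3 - <<'E'
from h import *
import pickle
c=pickle.load(open('w11.pkl','rb'));h=cv2.cvtColor(c['pixels'],cv2.COLOR_RGB2HSV)
for box in [(215,165,280,225),(285,165,350,225)]:
    x0,y0,x1,y1=box
    m=cv2.inRange(h,(8,150,165),(22,255,255));p=np.argwhere(m)[:,::-1];p=p[(p[:,0]>x0)&(p[:,0]<x1)&(p[:,1]>y0)&(p[:,1]<y1)]
    w=np.array([world(c,q,121)[:2] for q in p]).astype(np.float32)
    r=cv2.minAreaRect(w);e=np.linalg.eigh(np.cov(w.T))[1][:,1]
    print(len(p),r,w.mean(0),'long axis deg',np.degrees(np.arctan2(e[1],e[0])))
g=cv2.inRange(h,(45,100,50),(75,255,255));p=np.argwhere(g)[:,::-1];p=p[(p[:,0]<230)&(p[:,1]>160)&(p[:,1]<230)];print('btn',len(p),world(c,p.mean(0),79))
def dark(c,box,z):
    x0,y0,x1,y1=box;g=cv2.cvtColor(c['pixels'],cv2.COLOR_RGB2GRAY)[y0:y1,x0:x1];p=np.argwhere(g<100)[:,::-1]+[x0,y0]
    lo=np.percentile(p,3,axis=0);hi=np.percentile(p,97,axis=0);print('slot',len(p),lo,hi,world(c,(lo+hi)/2,z).round(1),world(c,lo,z).round(1),world(c,hi,z).round(1))
d=pickle.load(open('w10.pkl','rb'))
dark(d,(268,85,298,145),76.5);dark(d,(268,248,298,282),76.5)
dark(c,(225,65,265,125),76.5)
E
```

```text
413 ((499.9620361328125, -188.79949951171875), (9.975885391235352, 38.46587371826172), 49.943599700927734) [ 499.73    -188.62625] long axis deg 139.75961875987392
412 ((566.4334716796875, -188.90255737304688), (38.61642074584961, 10.082464218139648), 32.947471618652344) [ 566.6737 -188.821 ] long axis deg -147.0310639116053
btn 571 [ 433.39112404 -193.46690948   79.        ]
slot 467 [273.  95.] [287. 132.] [496.7  77.3  76.5] [489.7  95.1  76.5] [504.   58.9  76.5]
slot 351 [274. 253.] [286. 279.] [496.5 -94.3  76.5] [489.5 -77.7  76.5] [ 503.6 -111.3   76.5]
slot 616 [237.  78.] [251.   114.55] [496.4 -92.9  76.5] [490.  -75.9  76.5] [ 502.9 -110.4   76.5]
```

```bash
python3 -m pendant '[{"tx":-0.02,"ty":-0.63,"tz":0,"roll":-0.3},{"tx":0,"ty":-0.63,"tz":0,"roll":0},{"tx":0,"ty":0,"tz":0,"roll":-1},{"tx":0,"ty":0,"tz":0,"roll":-1},{"tx":0,"ty":0,"tz":0,"roll":-1},{"tx":0,"ty":0,"tz":0,"roll":-1},{"tx":0,"ty":0,"tz":0,"roll":-1},{"tx":0,"ty":0,"tz":0,"roll":-1}]' 34 60
python3 -m pendant '[{"tx":0,"ty":0,"tz":0,"roll":-1},{"tx":0,"ty":0,"tz":0,"roll":-1},{"tx":0,"ty":0,"tz":1,"roll":0},{"tx":0,"ty":0,"tz":1,"roll":0},{"tx":0,"ty":0,"tz":1,"roll":0},{"tx":0,"ty":0,"tz":0,"roll":0},{"tx":0,"ty":0,"tz":0,"roll":0}]' 34 60
python3 - <<'E'
from h import *
s=arm.sense();q=s['eef_rot'];from scipy.spatial.transform import Rotation as Ro
R=Ro.from_quat([q[1],q[2],q[3],q[0]]).as_matrix();print(s['tool_pos'],s['joints'][6],np.degrees(np.arctan2(R[1,1],R[0,1])))
c=cam('wrist','w12');h=cv2.cvtColor(c['pixels'],cv2.COLOR_RGB2HSV)
m=cv2.inRange(h,(8,150,165),(22,255,255));k,l,st,ce=cv2.connectedComponentsWithStats(m)
for i in range(1,k):
    if st[i,4]>300:
        p=np.argwhere(l==i)[:,::-1];w=np.array([world(c,q,109)[:2] for q in p]).astype(np.float32);print(st[i],cv2.minAreaRect(w))
d=np.array([498.4,-191.6])-s['tool_pos'][:2];print('tool shift units',(R.T@np.r_[d,0]/30).round(2))
E
```

```text
time_s: 32.82
tool_pos: [498.3, -191.0, 262.8]
eef_rot: [0.0, 0.436, 0.9, 0.001]
ft_force: [0.1, 0.3, -0.4]
finger_gap: 0.395
gripper_force: 0.0
time_s: 33.4
tool_pos: [497.5, -191.5, 172.5]
eef_rot: [-0.001, 0.343, 0.939, -0.0]
ft_force: [0.5, 0.1, 1.1]
finger_gap: 0.394
gripper_force: 0.0
[ 497.51344268 -191.48762298  172.48521676] 1.3505145739123576 49.902182668811605
[277 211  15  47 598] ((499.75982666015625, -193.4256591796875), (9.933499336242676, 33.977359771728516), 49.87871170043945)
tool shift units [-0.03  0.02 -0.  ]
```

```bash
python3 -m pendant '[{"tx":-0.05,"ty":0.02,"tz":0.8,"roll":0},{"tx":0,"ty":0,"tz":0.8,"roll":0},{"tx":0,"ty":0,"tz":0.6,"roll":0},{"tx":0,"ty":0,"tz":0.3,"roll":0},{"tx":0,"ty":0,"tz":0,"roll":0}]' 34 60
python3 -m pendant '[{"tx":0,"ty":0,"tz":0,"roll":0},{"tx":0,"ty":0,"tz":0,"roll":0},{"tx":0,"ty":0,"tz":0,"roll":0},{"tx":0,"ty":0,"tz":0,"roll":0},{"tx":0,"ty":0,"tz":0,"roll":0},{"tx":0,"ty":0,"tz":0,"roll":0}]' 0 60
python3 -m pendant '[{"tx":0,"ty":0,"tz":-0.3,"roll":0},{"tx":0,"ty":0,"tz":-0.7,"roll":0},{"tx":0,"ty":0,"tz":-1,"roll":0},{"tx":0,"ty":0,"tz":-1,"roll":0},{"tx":0,"ty":0,"tz":0,"roll":0},{"tx":0,"ty":0,"tz":0,"roll":0}]'
```

```text
time_s: 33.87
tool_pos: [499.6, -192.8, 97.8]
eef_rot: [-0.0, 0.343, 0.939, 0.0]
ft_force: [0.4, 0.0, 0.2]
finger_gap: 0.4
gripper_force: 0.0
time_s: 34.37
tool_pos: [500.7, -193.6, 99.6]
eef_rot: [0.001, 0.343, 0.939, 0.001]
ft_force: [-0.2, 0.4, 8.7]
finger_gap: 0.124
gripper_force: 59.9
time_s: 34.87
tool_pos: [500.4, -193.5, 189.9]
eef_rot: [0.002, 0.343, 0.939, 0.001]
ft_force: [-0.6, 0.6, -1.2]
finger_gap: 0.124
gripper_force: 66.0
```

```bash
python3 -m pendant '[{"tx":0,"ty":0,"tz":0,"roll":1},{"tx":0,"ty":0,"tz":0,"roll":1},{"tx":0,"ty":0,"tz":0,"roll":1},{"tx":0,"ty":0,"tz":0,"roll":1},{"tx":0,"ty":0,"tz":0,"roll":1},{"tx":0,"ty":0,"tz":0,"roll":1},{"tx":0,"ty":0,"tz":0,"roll":1},{"tx":0,"ty":0,"tz":0,"roll":1}]'
python3 -m pendant '[{"tx":0,"ty":0,"tz":0,"roll":0.3},{"tx":0.8,"ty":-0.1,"tz":0,"roll":0},{"tx":0.8,"ty":0,"tz":0,"roll":0},{"tx":0.8,"ty":0,"tz":0,"roll":0},{"tx":0.8,"ty":0,"tz":0,"roll":0},{"tx":0.1,"ty":0,"tz":0,"roll":0},{"tx":0,"ty":0,"tz":0,"roll":0},{"tx":0,"ty":0,"tz":0,"roll":0}]'
python3 - <<'E'
from h import *
import pickle
s=arm.sense();print(s['tool_pos'],s['eef_rot'])
c=cam('wrist','w13');pickle.dump(c,open('w13.pkl','wb'));h=cv2.cvtColor(c['pixels'],cv2.COLOR_RGB2HSV)
m=cv2.inRange(h,(8,150,90),(22,255,255));k,l,st,ce=cv2.connectedComponentsWithStats(m)
T=s['tool_pos'][2]
for i in range(1,k):
    if st[i,4]>200:
        x,y,w,hh,a=st[i];vs=h[...,2][l==i];print(st[i],ce[i],np.percentile(vs,[5,50,95]),world(c,(x+w/2,y),T+9.4).round(1),world(c,(x+w/2,y+hh),T+9.4).round(1))
print(proj(c,[[497.5,-74,76.5],[497.5,-112,76.5],s['tool_pos']]))
E
```

```text
time_s: 35.53
tool_pos: [498.9, -193.0, 187.1]
eef_rot: [-0.001, 0.698, 0.716, -0.0]
ft_force: [0.2, 0.6, -0.7]
finger_gap: 0.123
gripper_force: 66.0
time_s: 36.2
tool_pos: [496.0, -94.6, 187.4]
eef_rot: [-0.0, 0.707, 0.707, -0.0]
ft_force: [0.1, -1.3, 0.3]
finger_gap: 0.125
gripper_force: 66.0
[496.04365692 -94.58359897 187.39769297] [-1.81904075e-04  7.06946321e-01  7.07267148e-01 -2.20322397e-04]
[ 139    0   46  291 4813] [162.16580096 135.60835238] [110.6 145.  160. ] [452.1  15.6 196.8] [439.6 -99.8 196.8]
[ 269  215   26  101 2392] [281.35618729 264.72366221] [110. 171. 221.] [494.5 -63.6 196.8] [ 494.5 -113.   196.8]
[[285.39039074 186.0166906 ]
 [285.25004831 229.37111105]
 [285.16370174 271.03578658]]
```

```bash
python3 - <<'E'
from h import *
import pickle
c=pickle.load(open('w13.pkl','rb'));h=cv2.cvtColor(c['pixels'],cv2.COLOR_RGB2HSV)
for y in range(205,330,4): print(y,h[y,262:300:4,2],h[y,282])
for z in (187.4,192,196.8): print(z,[world(c,(282,y),z)[1].round(1) for y in (215,235,255,275,316)])
E
```

```text
205 [220 220 220 231  76  77  77  71 229 220] [129  23  77]
209 [221 220 229  81  93  94  94  88 231 220] [120  11  94]
213 [ 78  97 149 143 144 169 175 169 185  87] [110  18 169]
217 [148 145 150 110 108 111 115 110 172 171] [ 15 255 111]
221 [144 144 106 110 111 109 113 113 175 171] [ 15 255 109]
225 [142 146 102 112 115 117 117 108 152 145] [ 15 246 117]
229 [143 151 108 115 116 116 114 112 155 148] [ 14 246 116]
233 [142 143 107 129 129 128 126 116 116 142] [ 15 255 128]
237 [145 148 143 164 164 166 162 160  97 144] [ 16 255 166]
241 [150 148 154 172 172 172 173 165 117 145] [ 16 255 172]
245 [ 86  91 156 169 173 173 173 165 121  87] [ 16 255 173]
249 [ 88  91 157 169 170 173 171 162 124  88] [ 16 255 173]
253 [ 88  96 153 170 174 171 171 159 123  92] [ 16 255 171]
257 [ 89  75 158 171 171 172 173 162  70  91] [ 16 255 172]
261 [ 89  41 128 169 172 172 172 163  22  93] [ 16 255 172]
265 [ 92  20 128 169 171 174 170 163  22  72] [ 16 255 174]
269 [ 89  23 129 171 170 172 169 163  30  38] [ 15 255 172]
273 [ 89   0 128 169 171 171 171 162  22  23] [ 15 255 171]
277 [143  41 152 187
[... 426 characters left out ...]
20 219 216  24  43] [ 19 255 220]
309 [ 20  74 147 220 220 221 220 218  23  28] [ 19 255 221]
313 [ 29  71  64 223 221 221 219 215   8  33] [ 18 255 221]
317 [ 26  68 188  66  65  65  69  60  55 123] [100  24  65]
321 [ 30  68 180 178  79  63  60  59  98 116] [113  16  63]
325 [ 28 177 177 176 177 175 176 177 176 180] [113  13 175]
329 [ 28 178 174 173 176 175 175 175 175 178] [114  15 175]
187.4 [np.float64(-66.3), np.float64(-76.1), np.float64(-86.2), np.float64(-96.7), np.float64(-119.6)]
192 [np.float64(-65.0), np.float64(-74.4), np.float64(-84.1), np.float64(-94.3), np.float64(-116.4)]
196.8 [np.float64(-63.6), np.float64(-72.6), np.float64(-82.0), np.float64(-91.7), np.float64(-113.0)]
```

```bash
python3 -m pendant '[{"tx":0.02,"ty":0.05,"tz":0.9,"roll":0},{"tx":0,"ty":0,"tz":0.9,"roll":0},{"tx":0,"ty":0,"tz":0,"roll":0},{"tx":0,"ty":0,"tz":0,"roll":0}]'
for i in 1 2 3; do python3 -m pendant '[{"tx":0,"ty":0,"tz":0.1,"roll":0},{"tx":0,"ty":0,"tz":0,"roll":0}]' | grep -E 'pos|ft_force'; done
```

```text
time_s: 36.58
tool_pos: [496.9, -95.2, 133.3]
eef_rot: [-0.0, 0.708, 0.706, -0.002]
ft_force: [-0.5, -0.0, -0.2]
finger_gap: 0.124
gripper_force: 66.0
tool_pos: [498.4, -94.3, 131.7]
ft_force: [0.2, 0.2, -0.9]
tool_pos: [498.1, -93.6, 128.0]
ft_force: [-0.1, 0.2, -0.7]
tool_pos: [497.8, -93.4, 124.5]
ft_force: [-0.4, 0.0, -0.4]
```

```bash
for i in 1 2 3 4 5; do python3 -m pendant '[{"tx":0,"ty":0,"tz":0.1,"roll":0},{"tx":0,"ty":0,"tz":0,"roll":0}]' | grep -E 'pos|ft_force'; done; for i in 1 2 ; do python3 -m pendant '[{"tx":0,"ty":0,"tz":0.05,"roll":0},{"tx":0,"ty":0,"tz":0,"roll":0}]' | grep -E 'pos|ft_force'; done
```

```text
tool_pos: [497.7, -93.5, 121.3]
ft_force: [0.2, -0.4, -0.7]
tool_pos: [497.7, -93.6, 118.2]
ft_force: [-0.2, 0.3, -0.8]
tool_pos: [497.7, -93.6, 115.2]
ft_force: [-0.4, 0.4, -1.0]
tool_pos: [497.7, -93.6, 112.2]
ft_force: [-0.2, -0.5, 0.1]
tool_pos: [497.7, -93.5, 109.2]
ft_force: [0.1, -0.1, -0.5]
tool_pos: [497.8, -93.6, 108.0]
ft_force: [-0.6, 0.5, -0.5]
tool_pos: [497.8, -93.6, 106.5]
ft_force: [-0.7, 0.4, -1.0]
```

```bash
for i in 1 2 ; do python3 -m pendant '[{"tx":0,"ty":0,"tz":0.03,"roll":0},{"tx":0,"ty":0,"tz":0,"roll":0}]' | grep -E 'pos|ft_force'; done
python3 -m pendant '[{"tx":0,"ty":0,"tz":0,"roll":0.7},{"tx":0,"ty":0,"tz":0,"roll":0.7},{"tx":0,"ty":0,"tz":0,"roll":0.7},{"tx":0,"ty":0,"tz":0,"roll":0.7},{"tx":0,"ty":0,"tz":0,"roll":0.7},{"tx":0,"ty":0,"tz":0,"roll":0}]'
```

```text
tool_pos: [497.9, -93.7, 106.2]
ft_force: [-4.0, 1.4, 7.6]
tool_pos: [498.0, -93.7, 106.1]
ft_force: [-9.7, 2.1, 22.6]
time_s: 39.08
tool_pos: [499.3, -93.9, 106.1]
eef_rot: [0.001, 0.825, 0.565, 0.001]
ft_force: [-1.1, 1.7, 12.0]
finger_gap: 0.124
gripper_force: 67.9
```

```bash
python3 -m pendant '[{"tx":0,"ty":0,"tz":0,"roll":0.8},{"tx":0,"ty":0,"tz":0,"roll":0.8},{"tx":0,"ty":0,"tz":0,"roll":0.8},{"tx":0,"ty":0,"tz":0,"roll":0.8},{"tx":0,"ty":0,"tz":0,"roll":0.8},{"tx":0,"ty":0,"tz":0,"roll":0.8},{"tx":0,"ty":0,"tz":0,"roll":0.8},{"tx":0,"ty":0,"tz":0,"roll":0}]'
python3 -m pendant '[{"tx":0,"ty":0,"tz":0,"roll":0.8},{"tx":0,"ty":0,"tz":0,"roll":0.8},{"tx":0,"ty":0,"tz":0,"roll":0.8},{"tx":0,"ty":0,"tz":0,"roll":0.8},{"tx":0,"ty":0,"tz":0,"roll":0.8},{"tx":0,"ty":0,"tz":0,"roll":0.8},{"tx":0,"ty":0,"tz":0,"roll":0.8},{"tx":0,"ty":0,"tz":0,"roll":0.3}]'
python3 -m pendant '[{"tx":0,"ty":0,"tz":0,"roll":0},{"tx":0,"ty":0,"tz":0,"roll":0}]'
```

```text
time_s: 39.75
tool_pos: [499.4, -93.8, 106.1]
eef_rot: [0.001, 0.953, 0.302, 0.001]
ft_force: [0.3, 1.6, 11.4]
finger_gap: 0.124
gripper_force: 67.9
time_s: 40.42
tool_pos: [499.4, -93.8, 106.1]
eef_rot: [0.0, 1.0, -0.002, 0.001]
ft_force: [-0.4, 1.5, 11.4]
finger_gap: 0.127
gripper_force: 67.9
time_s: 40.58
tool_pos: [499.4, -93.8, 106.2]
eef_rot: [0.0, 1.0, 0.0, 0.001]
ft_force: [-0.9, 1.5, 11.3]
finger_gap: 0.124
gripper_force: 67.8
```

Key 1 is seated (TCP z 106, the flange height) and turned 90°. Releasing it and going to key 2.

```bash
python3 -m pendant '[{"tx":0,"ty":0,"tz":0,"roll":0},{"tx":0,"ty":0,"tz":0,"roll":0},{"tx":0,"ty":0,"tz":0,"roll":0},{"tx":0,"ty":0,"tz":-0.8,"roll":0},{"tx":0,"ty":0,"tz":-0.8,"roll":0},{"tx":0,"ty":0,"tz":-0.8,"roll":0},{"tx":0,"ty":0,"tz":-0.8,"roll":0}]' 34
python3 -m pendant '[{"tx":0.57,"ty":0.82,"tz":0,"roll":0},{"tx":0.57,"ty":0.82,"tz":0,"roll":0},{"tx":0.57,"ty":0.82,"tz":0,"roll":0},{"tx":0.57,"ty":0.82,"tz":0,"roll":0},{"tx":0,"ty":0,"tz":0,"roll":-1},{"tx":0,"ty":0,"tz":0,"roll":-1},{"tx":0,"ty":0,"tz":0,"roll":-1},{"tx":0,"ty":0,"tz":0,"roll":-1}]'
python3 -m pendant '[{"tx":0,"ty":0,"tz":0,"roll":-1},{"tx":0,"ty":0,"tz":0,"roll":-0.48},{"tx":0,"ty":0,"tz":0,"roll":0},{"tx":0,"ty":0,"tz":0,"roll":0}]'
cat >> h.py <<'E'
def keyat(tgt,name):
    from scipy.spatial.transform import Rotation as Ro
    s=arm.sense();q=s['eef_rot'];R=Ro.from_quat([q[1],q[2],q[3],q[0]]).as_matrix();print(s['tool_pos'],'j7',s['joints'][6],'yaw',np.degrees(np.arctan2(R[1,1],R[0,1])))
    c=cam('wrist',name);h=cv2.cvtColor(c['pixels'],cv2.COLOR_RGB2HSV)
    k,l,st,ce=cv2.connectedComponentsWithStats(cv2.inRange(h,(8,150,165),(22,255,255)))
    for i in range(1,k):
        if st[i,4]>250:
            p=np.argwhere(l==i)[:,::-1];w=np.array([world(c,q,109)[:2] for q in p]).astype(np.float32);print(st[i],cv2.minAreaRect(w))
    d=np.array(tgt)-s['tool_pos'][:2];print('tool shift units',(R.T@np.r_[d,0]/30).round(3))
E
python3 -c "
from h import *
keyat([567.9,-191.8],'w14')"
```

```text
time_s: 41.17
tool_pos: [497.6, -94.0, 201.7]
eef_rot: [0.0, 1.0, -0.0, -0.0]
ft_force: [-0.2, 0.8, -0.2]
finger_gap: 0.398
gripper_force: 0.0
time_s: 41.83
tool_pos: [563.3, -188.3, 201.0]
eef_rot: [0.0, 0.978, 0.21, -0.0]
ft_force: [-0.1, -1.0, -0.1]
finger_gap: 0.399
gripper_force: 0.0
time_s: 42.17
tool_pos: [563.5, -187.9, 201.3]
eef_rot: [0.0, 0.959, 0.282, 0.0]
ft_force: [0.3, -0.6, 0.3]
finger_gap: 0.402
gripper_force: 0.0
[ 563.45127114 -187.88628394  201.26717245] j7 -0.4621903390534845 yaw -57.232378582673945
[283 188  14  49 559] ((568.324951171875, -191.876708984375), (39.09918975830078, 10.128369331359863), 33.469146728515625)
[120 200  30  44 601] ((495.6095886230469, -93.45610046386719), (11.125237464904785, 39.123619079589844), 89.6006088256836)
tool shift units [0.054 0.19  0.   ]
```

```bash
python3 -m pendant '[{"tx":0.06,"ty":0.2,"tz":0,"roll":0},{"tx":0,"ty":0,"tz":0.9,"roll":0},{"tx":0,"ty":0,"tz":0.9,"roll":0},{"tx":0,"ty":0,"tz":0.9,"roll":0},{"tx":0,"ty":0,"tz":0.5,"roll":0},{"tx":0,"ty":0,"tz":0.25,"roll":0},{"tx":0,"ty":0,"tz":0,"roll":0}]' 34 60
python3 -m pendant '[{"tx":0,"ty":0,"tz":0,"roll":0},{"tx":0,"ty":0,"tz":0,"roll":0},{"tx":0,"ty":0,"tz":0,"roll":0},{"tx":0,"ty":0,"tz":0,"roll":0},{"tx":0,"ty":0,"tz":0,"roll":0},{"tx":0,"ty":0,"tz":0,"roll":0}]' 0 60
python3 -m pendant '[{"tx":0,"ty":0,"tz":-0.3,"roll":0},{"tx":0,"ty":0,"tz":-0.7,"roll":0},{"tx":0,"ty":0,"tz":-1,"roll":0},{"tx":0,"ty":0,"tz":-1,"roll":0},{"tx":0,"ty":0,"tz":-1,"roll":0},{"tx":0,"ty":0,"tz":0,"roll":0},{"tx":0,"ty":0,"tz":0,"roll":0}]'
```

```text
time_s: 42.8
tool_pos: [567.8, -192.0, 96.4]
eef_rot: [0.0, 0.959, 0.283, -0.001]
ft_force: [0.2, -1.1, 0.3]
finger_gap: 0.398
gripper_force: 0.0
time_s: 43.3
tool_pos: [569.3, -192.5, 99.3]
eef_rot: [0.001, 0.959, 0.283, 0.001]
ft_force: [-1.1, -1.3, 5.8]
finger_gap: 0.126
gripper_force: 61.1
time_s: 43.88
tool_pos: [569.0, -192.2, 219.9]
eef_rot: [0.001, 0.959, 0.283, 0.002]
ft_force: [0.3, 0.8, -2.0]
finger_gap: 0.125
gripper_force: 60.1
```

```bash
python3 -m pendant '[{"tx":0,"ty":0,"tz":0,"roll":-1},{"tx":0,"ty":0,"tz":0,"roll":-1},{"tx":0,"ty":0,"tz":0,"roll":-1},{"tx":0,"ty":0,"tz":0,"roll":-1},{"tx":0,"ty":0,"tz":0,"roll":-1},{"tx":0,"ty":0,"tz":0,"roll":-1},{"tx":0,"ty":0,"tz":0,"roll":-1},{"tx":0,"ty":0,"tz":0,"roll":-1}]' >/dev/null
python3 -m pendant '[{"tx":0,"ty":0,"tz":0,"roll":-1},{"tx":0,"ty":0,"tz":0,"roll":-0.53},{"tx":1,"ty":-0.6,"tz":0,"roll":0},{"tx":1,"ty":-0.6,"tz":0,"roll":0},{"tx":1,"ty":-0.6,"tz":0,"roll":0},{"tx":1,"ty":-0.6,"tz":0,"roll":0},{"tx":1,"ty":0,"tz":0,"roll":0},{"tx":1,"ty":0,"tz":0,"roll":0}]'
python3 -m pendant '[{"tx":1,"ty":0,"tz":0,"roll":0},{"tx":1,"ty":0,"tz":0,"roll":0},{"tx":0.9,"ty":0,"tz":0.6,"roll":0},{"tx":0,"ty":0,"tz":0.4,"roll":0},{"tx":0,"ty":0,"tz":0,"roll":0},{"tx":0,"ty":0,"tz":0,"roll":0}]'
python3 - <<'E'
from h import *
s=arm.sense();print(s['tool_pos'],s['eef_rot'],s['joints'][6])
c=cam('wrist','w15');h=cv2.cvtColor(c['pixels'],cv2.COLOR_RGB2HSV);T=s['tool_pos'][2]
col=h[:,282];r=[y for y in range(180,340) if 8<=col[y,0]<=22 and col[y,1]>200];print(r[0],r[-1],col[r[0]:r[-1]+1:3,2])
print([(y,world(c,(282,y),T+8)[1].round(1)) for y in (225,230,235,240,245,r[-1])])
g=cv2.cvtColor(c['pixels'],cv2.COLOR_RGB2GRAY);print(proj(c,[[497.7,96,76.5],[497.7,58,76.5],[489.7,77,76.5],[505.7,77,76.5]]))
E
```

```text
time_s: 45.22
tool_pos: [494.5, -10.4, 217.2]
eef_rot: [-0.0, 0.707, 0.708, 0.0]
ft_force: [0.7, -0.1, -1.6]
finger_gap: 0.125
gripper_force: 60.1
time_s: 45.72
tool_pos: [495.2, 74.3, 186.9]
eef_rot: [0.0, 0.707, 0.707, -0.001]
ft_force: [0.5, -0.1, 0.7]
finger_gap: 0.124
gripper_force: 60.1
[495.204576    74.27885207 186.88618355] [ 2.87291485e-05  7.06783148e-01  7.07428925e-01 -1.37726152e-03] -0.17787127292159738
217 317 [102 108 110 113 111 113 123 157 165 167 167 166 168 166 167 168 171 167
 168 170 165 216 217 215 216 217 217 216 215 217 215 217 217 218]
[(225, np.float64(100.4)), (230, np.float64(98.1)), (235, np.float64(95.8)), (240, np.float64(93.5)), (245, np.float64(91.1)), (317, np.float64(54.4))]
[[286.85642063 184.5535466 ]
 [286.63458651 228.09387946]
 [277.26080703 206.76475646]
 [296.22638989 206.77443132]]
```

```bash
python3 -m pendant '[{"tx":0.07,"ty":0.08,"tz":0.9,"roll":0},{"tx":0,"ty":0,"tz":0.9,"roll":0},{"tx":0,"ty":0,"tz":0,"roll":0},{"tx":0,"ty":0,"tz":0,"roll":0},{"tx":0,"ty":0,"tz":0,"roll":0}]'
for i in 1 2 3; do python3 -m pendant '[{"tx":0,"ty":0,"tz":0.1,"roll":0},{"tx":0,"ty":0,"tz":0,"roll":0}]' | grep -E 'pos|ft_force'; done
```

```text
time_s: 46.18
tool_pos: [499.3, 76.4, 135.4]
eef_rot: [0.001, 0.707, 0.707, 0.001]
ft_force: [-0.0, -0.2, 0.7]
finger_gap: 0.123
gripper_force: 60.0
tool_pos: [499.1, 77.0, 131.8]
ft_force: [0.4, 0.9, -0.4]
tool_pos: [498.5, 77.0, 127.8]
ft_force: [0.3, 0.4, -0.5]
tool_pos: [498.3, 77.0, 124.4]
ft_force: [0.2, 0.3, -0.7]
```

```bash
for i in 1 2 3 4 5; do python3 -m pendant '[{"tx":0,"ty":0,"tz":0.1,"roll":0},{"tx":0,"ty":0,"tz":0,"roll":0}]' | grep -E 'pos|ft_force'; done; for i in 1 2 3; do python3 -m pendant '[{"tx":0,"ty":0,"tz":0.04,"roll":0},{"tx":0,"ty":0,"tz":0,"roll":0}]' | grep -E 'pos|ft_force'; done
```

```text
tool_pos: [498.3, 77.0, 121.3]
ft_force: [0.6, -0.5, -0.3]
tool_pos: [498.3, 77.0, 118.3]
ft_force: [-0.4, 0.4, -0.5]
tool_pos: [498.3, 77.0, 115.3]
ft_force: [0.1, -0.5, -0.4]
tool_pos: [498.3, 77.0, 112.3]
ft_force: [-0.2, 0.3, -0.9]
tool_pos: [498.3, 77.0, 109.3]
ft_force: [0.5, 0.0, -1.4]
tool_pos: [498.5, 77.0, 108.4]
ft_force: [0.3, -0.3, 0.0]
tool_pos: [498.5, 77.0, 107.2]
ft_force: [0.1, -0.0, -0.2]
tool_pos: [498.5, 77.0, 106.0]
ft_force: [-0.2, -0.5, -1.0]
```

```bash
python3 -m pendant '[{"tx":0,"ty":0,"tz":0.04,"roll":0},{"tx":0,"ty":0,"tz":0,"roll":0},{"tx":0,"ty":0,"tz":0,"roll":0}]' | grep -E 'pos|ft_force'
python3 -m pendant '[{"tx":0,"ty":0,"tz":0,"roll":0.7},{"tx":0,"ty":0,"tz":0,"roll":0.7},{"tx":0,"ty":0,"tz":0,"roll":0.7},{"tx":0,"ty":0,"tz":0,"roll":0.7},{"tx":0,"ty":0,"tz":0,"roll":0.7},{"tx":0,"ty":0,"tz":0,"roll":0}]'
```

```text
tool_pos: [498.6, 76.9, 105.7]
ft_force: [-4.5, -0.7, 10.9]
time_s: 48.77
tool_pos: [499.3, 77.2, 105.8]
eef_rot: [0.001, 0.825, 0.565, 0.001]
ft_force: [-0.1, 0.4, 5.7]
finger_gap: 0.122
gripper_force: 61.1
```

```bash
python3 -m pendant '[{"tx":0,"ty":0,"tz":0,"roll":0.8},{"tx":0,"ty":0,"tz":0,"roll":0.8},{"tx":0,"ty":0,"tz":0,"roll":0.8},{"tx":0,"ty":0,"tz":0,"roll":0.8},{"tx":0,"ty":0,"tz":0,"roll":0.8},{"tx":0,"ty":0,"tz":0,"roll":0.8},{"tx":0,"ty":0,"tz":0,"roll":0.8},{"tx":0,"ty":0,"tz":0,"roll":0}]'|grep -E 'pos|ft'
python3 -m pendant '[{"tx":0,"ty":0,"tz":0,"roll":0.8},{"tx":0,"ty":0,"tz":0,"roll":0.8},{"tx":0,"ty":0,"tz":0,"roll":0.8},{"tx":0,"ty":0,"tz":0,"roll":0.8},{"tx":0,"ty":0,"tz":0,"roll":0.8},{"tx":0,"ty":0,"tz":0,"roll":0.8},{"tx":0,"ty":0,"tz":0,"roll":0.8},{"tx":0,"ty":0,"tz":0,"roll":0.3}]'|grep -E 'pos|ft'
python3 -m pendant '[{"tx":0,"ty":0,"tz":0,"roll":0},{"tx":0,"ty":0,"tz":0,"roll":0}]'
python3 -m pendant '[{"tx":0,"ty":0,"tz":0,"roll":0},{"tx":0,"ty":0,"tz":0,"roll":0},{"tx":0,"ty":0,"tz":0,"roll":0},{"tx":0,"ty":0,"tz":-0.8,"roll":0},{"tx":0,"ty":0,"tz":-0.8,"roll":0},{"tx":0,"ty":0,"tz":-0.8,"roll":0},{"tx":0,"ty":0,"tz":-0.8,"roll":0},{"tx":0,"ty":0,"tz":-0.8,"roll":0}]' 34
```

```text
tool_pos: [499.4, 77.3, 105.8]
ft_force: [-1.0, 0.0, 5.7]
tool_pos: [499.4, 77.3, 105.8]
ft_force: [0.5, 0.1, 6.0]
time_s: 50.27
tool_pos: [499.4, 77.2, 105.8]
eef_rot: [-0.0, 1.0, 0.0, 0.001]
ft_force: [0.5, 0.6, 5.2]
finger_gap: 0.129
gripper_force: 61.1
time_s: 50.93
tool_pos: [498.2, 76.8, 226.0]
eef_rot: [0.0, 1.0, 0.0, 0.0]
ft_force: [0.8, 0.8, 0.7]
finger_gap: 0.397
gripper_force: 0.0
```

```bash
python3 -m pendant '[{"tx":-0.3,"ty":1,"tz":0,"roll":0},{"tx":-0.3,"ty":1,"tz":0,"roll":0},{"tx":-0.3,"ty":1,"tz":0,"roll":0},{"tx":0,"ty":0,"tz":0,"roll":0},{"tx":0,"ty":0,"tz":0,"roll":0}]' 0
python3 - <<'E'
from h import *
c=cam('wrist','w16');h=cv2.cvtColor(c['pixels'],cv2.COLOR_RGB2HSV)
for n,lo,hi,z in [('amber',(112,120,60),(130,255,255),132),('red',(0,140,60),(6,255,255),132),('key',(8,150,140),(22,255,255),115.5)]:
  k,l,st,ce=cv2.connectedComponentsWithStats(cv2.inRange(h,lo,hi))
  for i in range(1,k):
    if st[i,4]>250:
        p=np.argwhere(l==i)[:,::-1];w=np.array([world(c,q,z)[:2] for q in p[::3]]).astype(np.float32);r=cv2.minAreaRect(w);print(n,st[i],np.round(r[0],1),np.round(r[1],1),round(r[2],1))
E
python3 -m pendant '[{"tx":-0.2,"ty":1,"tz":0,"roll":0},{"tx":-0.2,"ty":1,"tz":0,"roll":0},{"tx":-0.2,"ty":1,"tz":0,"roll":0},{"tx":-0.2,"ty":1,"tz":0,"roll":0},{"tx":-0.2,"ty":1,"tz":0,"roll":0},{"tx":-0.2,"ty":0.95,"tz":0,"roll":0},{"tx":0,"ty":0,"tz":0.9,"roll":0},{"tx":0,"ty":0,"tz":0,"roll":0}]'
python3 -m pendant '[{"tx":0,"ty":0,"tz":0.9,"roll":0},{"tx":0,"ty":0,"tz":0.9,"roll":0},{"tx":0,"ty":0,"tz":0,"roll":0},{"tx":0,"ty":0,"tz":0,"roll":0}]'
python3 - <<'E'
from h import *
c=cam('wrist','w17');h=cv2.cvtColor(c['pixels'],cv2.COLOR_RGB2HSV)
k,l,st,ce=cv2.connectedComponentsWithStats(cv2.inRange(h,(45,100,50),(75,255,255)))
for i in range(1,k):
    if st[i,4]>250: print(st[i],world(c,ce[i],80).round(1))
E
```

```text
time_s: 51.35
tool_pos: [471.2, -14.3, 225.1]
eef_rot: [-0.001, 1.0, -0.001, 0.0]
ft_force: [1.3, 0.6, 0.0]
finger_gap: 0.001
gripper_force: 0.0
amber [ 285   23   76   83 4890] [579.  -43.7] [51.1 52. ] 76.7
key [370 150  17  50 644] [500.1 -93.4] [40.2 10.9] 0.4
key [162 152  18  49 646] [499.3  75.6] [11.1 39.5] 89.7
key [434 255 108  12 937] [ 424.  -196.7] [93.1 10.6] 89.9
key [168 258  49   9 267] [423.1  64.9] [41.2  7.7] 89.9
time_s: 52.07
tool_pos: [434.7, -191.3, 195.6]
eef_rot: [0.001, 1.0, 0.0, -0.001]
ft_force: [-0.7, 1.3, -0.5]
finger_gap: -0.004
gripper_force: 0.0
time_s: 52.4
tool_pos: [435.3, -190.9, 143.9]
eef_rot: [0.001, 1.0, 0.001, -0.002]
ft_force: [-0.1, -0.4, 2.3]
finger_gap: 0.0
gripper_force: 0.0
[ 262  207   41   39 1268] [ 435.2 -192.1   80. ]
```

Both keys lie along x in their slots, and the amber jar is still in its bay. Pressing the button at (435,-192).

```bash
python3 -m pendant '[{"tx":0,"ty":0.04,"tz":0.8,"roll":0},{"tx":0,"ty":0,"tz":0.5,"roll":0},{"tx":0,"ty":0,"tz":0,"roll":0},{"tx":0,"ty":0,"tz":0,"roll":0}]' | grep -E 'pos|ft'
for i in 1 2 3 4 5; do python3 -m pendant '[{"tx":0,"ty":0,"tz":0.07,"roll":0},{"tx":0,"ty":0,"tz":0,"roll":0}]' | grep -E 'pos|ft'; done
```

```text
tool_pos: [436.6, -192.6, 106.7]
ft_force: [-0.2, -0.5, 0.7]
tool_pos: [436.9, -192.8, 104.4]
ft_force: [0.9, -0.3, 2.6]
tool_pos: [436.8, -192.8, 101.6]
ft_force: [1.7, -0.1, 4.6]
tool_pos: [436.9, -192.9, 99.9]
ft_force: [-1.5, 2.7, 17.7]
tool_pos: [437.1, -193.1, 99.3]
ft_force: [-13.3, 8.4, 50.2]
tool_pos: [437.3, -193.2, 98.7]
ft_force: [-24.1, 13.7, 81.9]
```

Fully pressed, at the hard stop. Backing off, then a last check.

```bash
python3 -m pendant '[{"tx":0,"ty":0,"tz":-0.5,"roll":0},{"tx":0,"ty":0,"tz":-1,"roll":0},{"tx":0,"ty":0,"tz":-1,"roll":0},{"tx":0,"ty":0,"tz":-1,"roll":0},{"tx":0,"ty":0,"tz":-1,"roll":0},{"tx":0,"ty":0,"tz":0,"roll":0},{"tx":0,"ty":0,"tz":0,"roll":0},{"tx":0,"ty":0,"tz":0,"roll":0}]'
python3 - <<'E'
from h import *
c=cam('wrist','w18');h=cv2.cvtColor(c['pixels'],cv2.COLOR_RGB2HSV)
for n,lo,hi,z in [('key',(8,150,140),(22,255,255),115.5)]:
  k,l,st,ce=cv2.connectedComponentsWithStats(cv2.inRange(h,lo,hi))
  for i in range(1,k):
    if st[i,4]>250:
        p=np.argwhere(l==i)[:,::-1];w=np.array([world(c,q,z)[:2] for q in p[::3]]).astype(np.float32);r=cv2.minAreaRect(w);print(n,np.round(r[0],1),np.round(r[1],1),round(r[2],1))
print(arm.job_done())
E
```

```text
time_s: 54.28
tool_pos: [435.4, -192.1, 228.8]
eef_rot: [-0.0, 1.0, 0.001, -0.0]
ft_force: [-0.1, 0.9, 0.5]
finger_gap: -0.006
gripper_force: 0.0
key [499.3 -96. ] [11.1 40. ] 89.9
the job is handed in; nothing more can be done
None
```

I handed the job in at 54 s, and no verdict came back: three jars (red, amber, tall) clamped in bays 4, 2 and 1, the bar at its back stop, both keys seated and turned 90°, and the start button pressed to its stop, where the wrist force reached 82 N (limit 120 N).

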